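# Dress the display stave: sample bottles by height, tallest at the back

### The arm

A 6-joint arm with a two-finger parallel gripper is mounted at the origin on the work surface. World frame = base frame: x ahead of the robot, y to its left, z up, the work surface at z = 0. Lengths are in m, angles in rad, forces in N, time in s.
With the tool pointing down it reaches from about 0.4 to 0.825 m from the base axis. Payload 7 kg.
Tool frame: the origin (TCP) lies between the finger pads; the fingertips stand 22 mm ahead of it and the grasp point (between the pads) lies 3 mm ahead of it; z points along the fingers, y is the direction in which the jaws open and shut (so a half turn about z gives the same grasp; the last joint's range is limited). The gripper opens to 88 mm and grips with 3 to 60 N. Pads are 19 mm wide; open, the fingers measure 130 mm over their backs; the gripper's body (78 mm by 193 mm) begins 47 mm behind the grasp point.
Start: joints at [-0.947, 0.359, 0.012, 0, -1.224, -0.288], TCP at [0.222, -0.637, 0.249] pointing down, gripper open.
Joint ranges: [-3.07, 3.07], [-1.43, 2.12], [-1.02, 1.25], [-3.03, 1.67], [-3.05, -0], [-3.03, 3.03]. Speed limits (rad/s): [2.39, 2.39, 3.01, 3.14, 3.14, 3.14].

### API

Orientations are given as [roll, pitch, yaw] about the fixed x, y, z axes, in that order (R = Rz(yaw) Ry(pitch) Rx(roll)).
In Python, from station import arm, optics gives the robot as it stands. The module is installed in compiled form; this text tells all that it offers.
- The arm moves only by the tool jog_arm, never from a script. Its argument "motion" is a list that holds one entry, the list of rows, each a list of 7 numbers: the shift along the tool's x, y, z in m, then the turn, a rotation vector about the tool's x, y, z in degrees, then the finger opening in m, from 0 to 0.0876. In form: [[[x, y, z, rx, ry, rz, grip], ...]]. A call has 1 to 8 rows; each row is the pose to reach, as a shift and turn from the pose measured when the call began, along the tool's axes at that moment; what a row does not reach only later rows make up. A row lasts 1/10 s, in which the tool goes at most 50 mm and 8.59 degrees, less where a joint would pass 70% of its speed; a pose out of reach is approached as far as the arm can. A call with a gripper value outside its range is refused whole. The fingers move at their own pace and stop on an object; "newtons" is the grip in N (left out, the last holds). Time passes only in rows, so rows that repeat a pose let the fingers close. It gives the time, the measured TCP pose, the force and the opening at its end, in the units of the state.
- arm.get_state(): the state, without advancing time (a new reading comes with each control period).
- optics.grab_frame(name): name is "scene" or "top" or "wrist"; returns the picture (384x512x3 uint8, red, green, blue); there is no depth.
- optics.camera_model(name): a dict with "mtx" (3x3 intrinsics, pixels), "R" (3x3) and "t" (3): a world point X has camera coordinates R X + t; the wrist camera has in their place "mount" (4x4, takes a point from camera to tool coordinates, whose origin is the TCP and whose axes are the flange's). Camera axes: x right, y down, z forward; pixel columns grow to the right and rows downward; lengths in m; the calibration is good to about 2 mm. A picture is of the moment at which its call begins: read the wrist's pose just before it. camera_model takes no time and is no camera call.
- arm.job_done(): hands the job in, once; it reports no verdict.
The state is a dict: "t": time; "q": joint angles; "qd": joint speeds; "joint_efforts": joint torques, N m; "eef_pos": TCP position; "ee_rot": TCP orientation; "force": force on the tool from outside, world axes, zero at the start; "moment": the same for the moment, N m; "width": finger opening in m.
Only numpy, scipy, OpenCV 4.12 (cv2) and the standard library are available. Lean on these libraries where they do the work, as an engineer would, in place of code of your own. Each camera call takes 0.05 s, during which the arm holds its last target.

### The job

Line the four sample bottles up on the oak display stave by height, one standing upright in the middle of each cork spot: the tallest at the back, farthest from you, down to the shortest at the front. Load from the back, tallest bottle first, then the next tallest and so on, so that you never reach over a bottle already in place. Set each one down gently without dropping it, let no bottle tip over, and leave the tasting glass and the barrel bung where they are.

Things in the scene. Friction and masses are not known exactly. Their poses are not given: they have to be found in the camera images.
- bottle_red: The tallest bottle: closed sample bottle, dark green glass, wine-red capsule, 210 mm high, body 56 mm in diameter, about 0.45 kg. Top 46 mm: straight round neck 27 mm in diameter (the capsule); the shoulder widens below. Origin: centre of underside, z up. Loose on a metal tray (220 mm square, rim 14 mm high), the others about 100 mm or more away; tray and stave may swap sides.
- bottle_gold: The second tallest bottle: closed sample bottle, brown glass, gold-yellow capsule, 180 mm high, body 50 mm in diameter, about 0.34 kg. Top 46 mm: straight round neck 27 mm in diameter (the capsule); the shoulder widens below. Origin: centre of underside, z up. Loose on a metal tray (220 mm square, rim 14 mm high), the others about 100 mm or more away; tray and stave may swap sides.
- bottle_blue: The second shortest bottle: closed sample bottle, dark green glass, blue capsule, 150 mm high, body 45 mm in diameter, about 0.23 kg. Top 46 mm: straight round neck 27 mm in diameter (the capsule); the shoulder widens below. Origin: centre of underside, z up. Loose on a metal tray (220 mm square, rim 14 mm high), the others about 100 mm or more away; tray and stave may swap sides.
- bottle_white: The shortest bottle: closed sample bottle, brown glass, white capsule, 120 mm high, body 40 mm in diameter, about 0.14 kg. Top 46 mm: straight round neck 27 mm in diameter (the capsule); the shoulder widens below. Origin: centre of underside, z up. Loose on a metal tray (220 mm square, rim 14 mm high), the others about 100 mm or more away; tray and stave may swap sides.
- spot1: Round cork spot, 74 mm in diameter, in the top of an oak display stave: first spot from the back: the one at the far end of the stave, farthest from you. Origin: on its axis, 4 mm below its top face, which is 33 mm above the bench; z up, x along the stave to the far end. The stave (fixed, 400 x about 90 mm) has four in line, 82 mm apart, leading away from the robot, askew by up to 20 degrees.
- spot2: Round cork spot, 74 mm in diameter, in the top of an oak display stave: second spot from the back. Origin: on its axis, 4 mm below its top face, which is 33 mm above the bench; z up, x along the stave to the far end. The stave (fixed, 400 x about 90 mm) has four in line, 82 mm apart, leading away from the robot, askew by up to 20 degrees.
- spot3: Round cork spot, 74 mm in diameter, in the top of an oak display stave: third spot from the back. Origin: on its axis, 4 mm below its top face, which is 33 mm above the bench; z up, x along the stave to the far end. The stave (fixed, 400 x about 90 mm) has four in line, 82 mm apart, leading away from the robot, askew by up to 20 degrees.
- spot4: Round cork spot, 74 mm in diameter, in the top of an oak display stave: fourth spot, at the front: the one at the near end of the stave, nearest you. Origin: on its axis, 4 mm below its top face, which is 33 mm above the bench; z up, x along the stave to the far end. The stave (fixed, 400 x about 90 mm) has four in line, 82 mm apart, leading away from the robot, askew by up to 20 degrees.
- glass: Bystander, to be left alone: a stemmed tasting glass, 155 mm high, 65 mm wide, standing loose at the far side, between stave and tray. Origin: centre of its foot's underside, z up.
- bung: Bystander, to be left alone: a tan barrel bung, tapered, 58 mm wide at the top, 46 mm high, standing loose on the robot's side between stave and tray. Origin: centre of its underside, z up.

How it is judged:
On the way, in this order (a step that is already met when the one before it is completed fails the run):
1. the tallest bottle stands released on spot 1 from the back (horizontal distance between bottle_red and spot1 below 0.012 m and z of bottle_red in the frame of spot1 between 0 and 0.01 m and angle between bottle_red's own z axis and vertical below 0.1 rad and linear speed of bottle_red below 0.03 m/s and contact force between the fingers and bottle_red below 0.1 N), for 0.2 s.
2. the second tallest bottle stands released on spot 2 from the back (horizontal distance between bottle_gold and spot2 below 0.012 m and z of bottle_gold in the frame of spot2 between 0 and 0.01 m and angle between bottle_gold's own z axis and vertical below 0.1 rad and linear speed of bottle_gold below 0.03 m/s and contact force between the fingers and bottle_gold below 0.1 N), for 0.2 s.
3. the second shortest bottle stands released on spot 3 from the back (horizontal distance between bottle_blue and spot3 below 0.012 m and z of bottle_blue in the frame of spot3 between 0 and 0.01 m and angle between bottle_blue's own z axis and vertical below 0.1 rad and linear speed of bottle_blue below 0.03 m/s and contact force between the fingers and bottle_blue below 0.1 N), for 0.2 s.
4. the shortest bottle stands released on spot 4 from the back (horizontal distance between bottle_white and spot4 below 0.012 m and z of bottle_white in the frame of spot4 between 0 and 0.01 m and angle between bottle_white's own z axis and vertical below 0.1 rad and linear speed of bottle_white below 0.03 m/s and contact force between the fingers and bottle_white below 0.1 N), for 0.2 s.
At the end, for the whole second after the job is handed in: Every bottle stands upright (within 0.1 rad), released and at rest, on its own cork spot with its centre within 12 mm of the spot's centre: tallest on the far spot, then second tallest, second shortest, and the shortest on the near spot (all of step 1 and all of step 2 and all of step 3 and all of step 4); the robot touches nothing.
It fails at once if a bottle tipped over (angle between any of bottle_red, bottle_gold, bottle_blue, bottle_white's own z axis and vertical above 0.6 rad).
It fails at once if a bottle was dropped (falling free faster than 0.6 m/s, a drop of about 2 cm) ((linear speed of bottle_red above 0.6 m/s and contact force between bottle_red and anything else below 0.02 N) or (linear speed of bottle_gold above 0.6 m/s and contact force between bottle_gold and anything else below 0.02 N) or (linear speed of bottle_blue above 0.6 m/s and contact force between bottle_blue and anything else below 0.02 N) or (linear speed of bottle_white above 0.6 m/s and contact force between bottle_white and anything else below 0.02 N)).
It fails at once if the tasting glass was moved by more than 20 mm or tipped (distance of glass from where it was at the start of the episode above 0.02 m or angle between glass's own z axis and vertical above 0.3 rad).
It fails at once if the barrel bung was moved by more than 20 mm or tipped (distance of bung from where it was at the start of the episode above 0.02 m or angle between bung's own z axis and vertical above 0.3 rad).
It also fails if it takes over 128 s, if anything falls off the work surface, if the arm or the gripper's body presses on something with over 40 N, if the wrist force passes 120 N, or if a joint passes its speed limit or range.

## Working session

There is one attempt and no reset: what is moved stays moved. The work goes in short steps, Python scripts to look and compute and a tool call to move; the robot and the scene stay as the last step left them, time stands still between calls to the robot, and variables do not carry over. Pictures are saved under pics/ and viewed, and the job is handed in when it is done.

Besides the shell and the picture viewer there is one more tool, called after ">>>" by a JSON object that holds its "method" and its "body". jog_arm: Moves the arm, as the interface text tells. Its arguments: {"type":"object","properties":{"motion":{"type":"array","items":{"type":"array","items":{"type":"array","items":{"type":"number"}}}},"newtons":{"type":"number"}},"required":["motion"]}

```bash
mkdir -p pics; python3 - <<'E'
from station import arm, optics
import cv2
print(arm.get_state())
for n in ["scene","top","wrist"]:
    im=optics.grab_frame(n); cv2.imwrite(f"pics/{n}0.png",im[:,:,::-1]); m=optics.camera_model(n); print(n,m)
E
```

```text
{'t': 0.0, 'q': array([-9.46901941e-01,  3.59383391e-01,  1.10145754e-02, -3.53634938e-04,
       -1.22408013e+00, -2.88073353e-01]), 'qd': array([ 0.00105329, -0.00045456, -0.00013491, -0.00031715, -0.00198059,
       -0.00152709]), 'joint_efforts': array([-2.54631332e-04, -5.82707655e+01,  2.93075985e+01,  6.99760839e+00,
        7.22437195e-03, -1.06453458e-04]), 'eef_pos': array([ 0.22224421, -0.63686562,  0.24760501]), 'ee_rot': array([ 3.13991368e+00, -1.50827784e-04, -2.80589194e+00]), 'force': array([-0.03824796, -0.37859986,  0.06761813]), 'moment': array([0.02662615, 0.01086246, 0.01987888]), 'width': 0.0870914579766813}
scene {'mtx': array([[477.11838947,   0.        , 253.64539843],
       [  0.        , 477.11838947, 197.22598299],
       [  0.        ,   0.        ,   1.        ]]), 'R': array([[-0.44074422,  0.89756112, -0.01133865],
       [ 0.59881581,  0.2845893 , -0.74861776],
       [-0.66870334, -0.33673871, -0.66290488]]), 't': array([ 0.23739854, -0.32951993,  1.61028812])}
top {'mtx': array([[399.22329176,   0.        , 255.80572097],
       [  0.        , 399.22329176, 188.90270806],
       [  0.        ,   0.        ,   1.        ]]), 'R': array([[-0.02676961, -0.99959201, -0.00996018],
       [-0.99725929,  0.02739197, -0.06872839],
       [ 0.06897318,  0.00809305, -0.99758569]]), 't': array([0.01763845, 0.56858193, 0.84730443])}
wrist {'mtx': array([[295.00343651,   0.        , 257.65644527],
       [  0.        , 295.00343651, 192.80737772],
       [  0.        ,   0.        ,   1.        ]]), 'mount': array([[ 2.91674201e-04, -9.67884661e-01, -2.51394506e-01,
         6.66715520e-02],
       [ 9.99999813e-01,  4.17652703e-04, -4.47764356e-04,
        -1.25084536e-05],
       [ 5.38379847e-04, -2.51394328e-01,  9.67884602e-01,
        -1.37515388e-01],
       [ 0.00000000e+00,  0.00000000e+00,  0.00000000e+00,
         1.00000000e+00]])}
```

View pics/scene0.png

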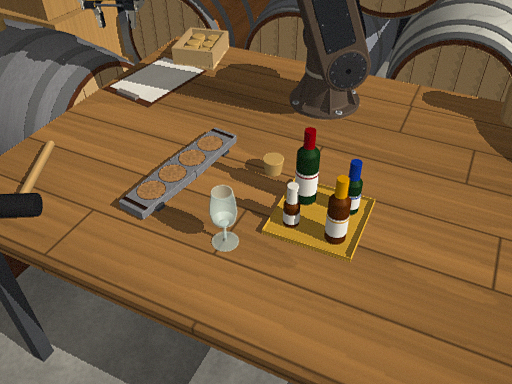

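View pics/top0.png

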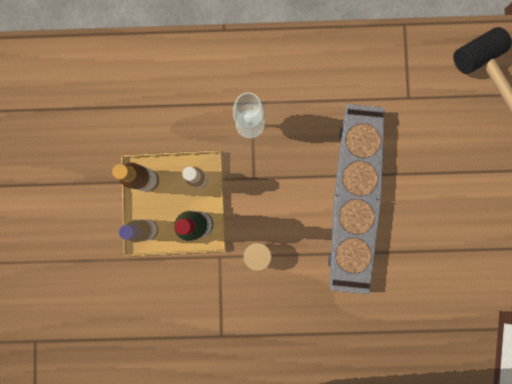

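View pics/wrist0.png

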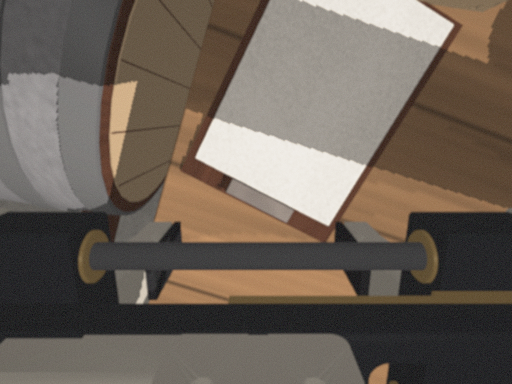

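The top view shows +x up. The tray is on the left (+y) with caps at about gold (122,172), white (190,174), blue (126,232) and red (183,226). The stave is on the right, with corks at about (363,140), (360,179), (356,217) and (353,256). The glass is near (249,115) and the bung near (257,257). Next I'll zoom in and segment.

```bash
python3 - <<'E'
import cv2,numpy as np
t=cv2.imread('pics/top0.png'); s=cv2.imread('pics/scene0.png')
a=cv2.resize(t[140:265,100:230],None,fx=5,fy=5,interpolation=cv2.INTER_NEAREST)
b=cv2.resize(s[115:265,215:395],None,fx=4,fy=4,interpolation=cv2.INTER_NEAREST)
cv2.imwrite('pics/ztop.png',a[:600]);cv2.imwrite('pics/zscene.png',b)
for n,im,pts in [('top',t,dict(red=(183,226),gold=(122,172),blue=(126,232),white=(190,174),cork=(363,140))),('scene',s,dict(red=(310,138),gold=(343,185),blue=(355,170),white=(292,192),cork=(152,190)))]:
    h=cv2.cvtColor(im,cv2.COLOR_BGR2HSV)
    for k,(x,y) in pts.items(): print(n,k,h[y-2:y+3:2,x-2:x+3:2].reshape(-1,3).tolist()[::2])
E
```

```text
top red [[179, 179, 144], [179, 178, 145], [178, 177, 147], [178, 174, 145], [179, 181, 144]]
top gold [[18, 160, 213], [18, 160, 212], [18, 160, 213], [18, 161, 211], [18, 160, 214]]
top blue [[125, 84, 134], [127, 80, 131], [125, 75, 132], [125, 80, 131], [126, 80, 131]]
top white [[21, 30, 220], [21, 34, 219], [21, 31, 219], [22, 31, 219], [20, 31, 220]]
top cork [[15, 113, 165], [14, 111, 159], [15, 111, 175], [14, 110, 165], [15, 109, 169]]
scene red [[176, 235, 65], [176, 255, 128], [177, 239, 115], [0, 255, 70], [177, 255, 134]]
scene gold [[21, 255, 124], [21, 255, 184], [20, 255, 164], [21, 255, 143], [20, 255, 202]]
scene blue [[109, 240, 83], [111, 245, 122], [111, 242, 98], [111, 218, 90], [112, 219, 136]]
scene white [[23, 39, 119], [20, 28, 202], [25, 27, 167], [19, 33, 132], [23, 29, 210]]
scene cork [[16, 142, 156], [15, 138, 165], [16, 148, 143], [16, 157, 162], [16, 152, 161]]
```

View pics/ztop.png

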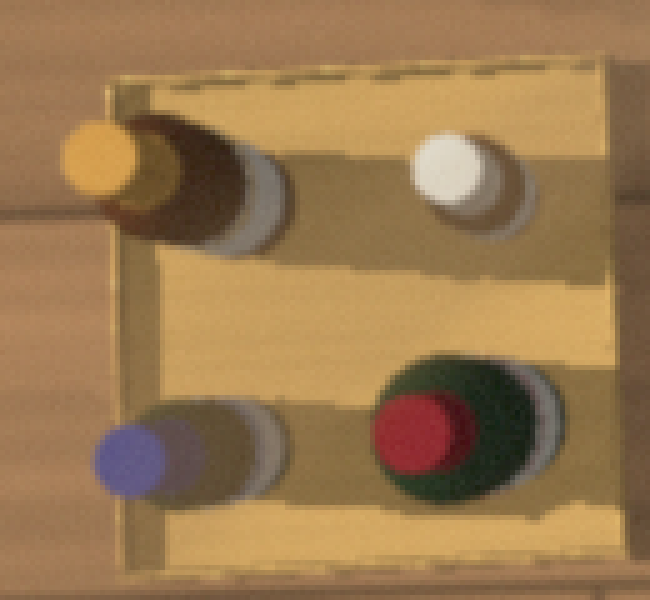

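View pics/zscene.png

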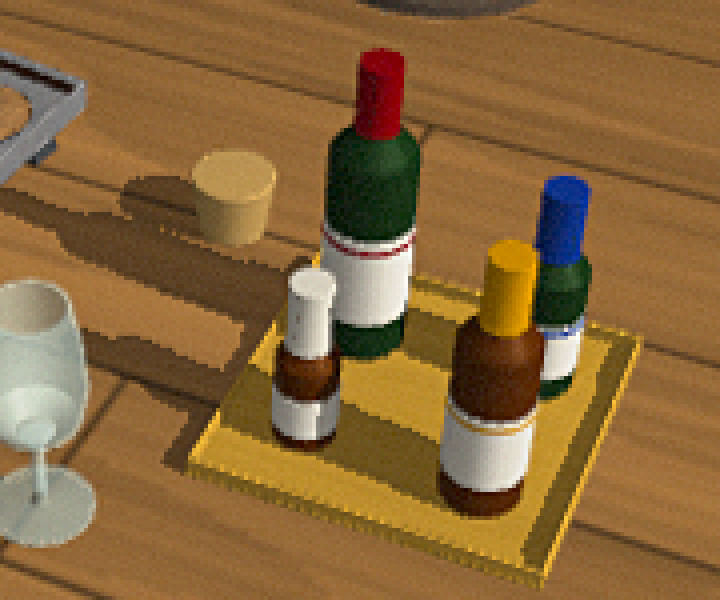

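In the top view the cap discs sit at about (120,171), (189,173), (126,232) and (182,226). In the scene crop the caps' top ellipses are near red (310,129), gold (343,177), blue (356,161) and white (292,185). Next I'll segment the discs and corks and triangulate them.

```bash
cat > h.py <<'E'
import cv2,numpy as np
from station import arm,optics
def ray(name,px):
    m=optics.camera_model(name); d=cv2.undistortPoints(np.array([[px]],float),m['mtx'],None)[0,0]
    R=m['R'];return -R.T@m['t'], R.T@np.array([d[0],d[1],1])
def plane(name,px,z):
    o,d=ray(name,px);return o+d*(z-o[2])/d[2]
def tri(rs):
    A=np.zeros((3,3));b=np.zeros(3);
    for o,d in rs:
        d=d/np.linalg.norm(d);P=np.eye(3)-np.outer(d,d);A+=P;b+=P@o
    X=np.linalg.solve(A,b)
    return X,[np.linalg.norm((np.eye(3)-np.outer(d,d)/(d@d))@(X-o)) for o,d in rs]
def proj(name,X):
    m=optics.camera_model(name);c=m['R']@X+m['t'];u=m['mtx']@c;return u[:2]/u[2]
def seg(im,lo,hi,seed,r,kernel=3):
    h=cv2.cvtColor(im,cv2.COLOR_BGR2HSV).astype(int)
    h[...,0]=(h[...,0]+20)%180
    m=cv2.inRange(h.astype(np.uint8),np.array(lo),np.array(hi))
    w=np.zeros_like(m);cv2.circle(w,seed,r,255,-1);m&=w
    m=cv2.morphologyEx(m,cv2.MORPH_CLOSE,np.ones((kernel,kernel)))
    c=max(cv2.findContours(m,cv2.RETR_EXTERNAL,cv2.CHAIN_APPROX_NONE)[0],key=cv2.contourArea)
    return c
E
python3 - <<'E'
from h import *
t=cv2.imread('pics/top0.png'); s=cv2.imread('pics/scene0.png')
hh=cv2.cvtColor(s,cv2.COLOR_BGR2HSV)
# hue shifted +20
T=dict(red=((182,226),(0,120,115),(30,255,255),210,56),gold=((120,171),(33,100,185),(45,200,255),180,50),blue=((126,232),(135,60,110),(160,255,255),150,45),white=((189,173),(0,0,195),(179,55,255),120,40))
S=dict(red=((310,138),(0,180,40),(30,255,255)),gold=((343,187),(37,180,90),(44,255,255)),blue=((356,170),(120,150,40),(140,255,255)),white=((292,192),(25,0,95),(60,75,255)))
for k in T:
    sd,lo,hi,H,D=T[k]
    c=seg(t,lo,hi,sd,12); e=cv2.fitEllipse(c); 
    c2=seg(s,*S[k][1:],S[k][0],16); x,y,w,h=cv2.boundingRect(c2)
    top=plane('top',e[0],H/1000+.002)
    # scene: column of the capsule's axis near top; expected top ellipse offset from uppermost row
    up=c2[:,0,:][c2[:,0,1]<y+8]; cx=(up[:,0].min()+up[:,0].max())/2; w2=up[:,0].max()-up[:,0].min()+1
    m=optics.camera_model('scene')
    Xc=m['R']@top+m['t']; tilt=abs(m['R'][2,2]) # ellipse minor ratio ~ sin elevation
    v=Xc/np.linalg.norm(Xc); el=abs(v@(m['R']@np.array([0,0,1.])))
    sc=(cx, y-.5+0.5*w2*el)
    X,res=tri([ray('top',e[0]),ray('scene',sc)])
    print(k,'top',np.round(e[0],1),np.round(e[1],1),'scene',np.round(sc,1),'bbox',(x,y,w,h),w2,'X',X.round(4),np.round(res,4),'plane',top.round(4))
# corks
for n,im,seeds in [('top',t,[(363,140),(360,179),(356,217),(353,256)]),('scene',s,[(152,190),(173,173),(193,158),(210,144)])]:
    for sd in seeds:
        c=seg(im,(28,75,70),(42,255,255),sd,22 if n=='top' else 17); e=cv2.fitEllipse(cv2.convexHull(c)); print(n,np.round(e[0],1),np.round(e[1],1),plane(n,e[0],.033).round(4))
E
```

```text
red top [181.6 226.1] [14.3 15. ] scene [310.  129.5] bbox (303, 127, 13, 23) 11 X [0.4966 0.1265 0.2127] [0.0004 0.0004] plane [0.4964 0.127  0.212 ]
gold top [119.2 170.4] [13.6 16.2] scene [342.5 177.9] bbox (327, 174, 23, 26) 14 X [0.5973 0.2411 0.1841] [0.0008 0.0008] plane [0.5973 0.2425 0.182 ]
blue top [125.8 231.8] [12.2 12.7] scene [356.  161.8] bbox (349, 159, 13, 23) 11 X [0.4877 0.2411 0.1512] [0.0006 0.0006] plane [0.4875 0.2414 0.152 ]
white top [188.9 173.1] [12.2 12.2] scene [296.  182.6] bbox (286, 177, 23, 28) 19 X [0.5934 0.1315 0.1284] [0.0038 0.0038] plane [0.5957 0.1292 0.122 ]
top [365.  140.4] [33.6 40.2] [ 0.6661 -0.2354  0.033 ]
top [359.6 178. ] [33.9 34.9] [ 0.5852 -0.2203  0.033 ]
top [356.4 216.4] [34.3 35.1] [ 0.5037 -0.2097  0.033 ]
top [353.1 255.1] [34.7 35.5] [ 0.4223 -0.1993  0.033 ]
scene [150.9 186.3] [25.3 31.8] [ 0.6568 -0.2365  0.033 ]
scene [171.  171.2] [27.7 35. ] [ 0.5822 -0.2241  0.033 ]
scene [190.4 155.9] [26.7 35.4] [ 0.5015 -0.2134  0.033 ]
scene [207.2 142.9] [27.4 32.7] [ 0.4274 -0.203   0.033 ]
```

```bash
python3 - <<'E'
from h import *
t=cv2.imread('pics/top0.png'); s=cv2.imread('pics/scene0.png')
P={}
out=[]
for n,im,seeds,r in [('top',t,[(363,140),(360,179),(356,217),(353,256)],21),('scene',s,[(152,189),(173,173),(193,158),(210,144)],19)]:
    v=im.copy()
    for i,sd in enumerate(seeds):
        lab=cv2.cvtColor(im,cv2.COLOR_BGR2LAB); 
        m=(((lab[...,2].astype(int)-128)>14)*255).astype(np.uint8); w=np.zeros_like(m);cv2.circle(w,sd,r,255,-1)
        m&=w
        m=cv2.morphologyEx(m,cv2.MORPH_OPEN,np.ones((5,5)))
        n_,L,st,ce=cv2.connectedComponentsWithStats(m)
        k=L[sd[1],sd[0]]; c=max(cv2.findContours((L==k).astype(np.uint8),0,1)[0],key=cv2.contourArea)
        e=cv2.fitEllipse(cv2.convexHull(c)); P[n,i]=e[0]
        cv2.ellipse(v,e,(0,255,0),1); print(n,i+1,np.round(e[0],1),np.round(e[1],1),plane(n,e[0],.033).round(4))
    x0,y0=(320,95) if n=='top' else (115,120)
    out.append(cv2.resize(v[y0:y0+200 if n=='top' else y0+100,x0:x0+75 if n=='top' else x0+130],None,fx=3,fy=3,interpolation=0))
h=max(o.shape[0] for o in out)
cv2.imwrite('pics/cork.png',np.hstack([cv2.copyMakeBorder(o,0,h-o.shape[0],0,0,0) for o in out]))
for i in range(4): X,r=tri([ray('top',P['top',i]),ray('scene',P['scene',i])]);print(i+1,X.round(4),np.round(r,4))
# glass foot, bung
print('bung top',plane('top',(257,257),.046),'glass foot (scene)',plane('scene',(225,241),.0))
E
```

```text
top 1 [362.7 140.2] [33.5 34.1] [ 0.6665 -0.2305  0.033 ]
top 2 [359.6 178. ] [33.7 34.4] [ 0.5851 -0.2201  0.033 ]
top 3 [356.4 216.4] [34.1 34.7] [ 0.5037 -0.2098  0.033 ]
top 4 [353.  255.2] [34.3 35.1] [ 0.4222 -0.1991  0.033 ]
scene 1 [150.9 189.6] [18.2 29.2] [ 0.6677 -0.2288  0.033 ]
scene 2 [172.  172.8] [16.9 27.6] [ 0.5865 -0.2182  0.033 ]
scene 3 [191.5 157.4] [15.7 26.4] [ 0.506  -0.2071  0.033 ]
scene 4 [209.6 142.9] [14.6 24.8] [ 0.4245 -0.1968  0.033 ]
1 [ 0.6666 -0.2304  0.0316] [0.0005 0.0005]
2 [ 0.585  -0.22    0.0315] [0.0005 0.0005]
3 [ 0.5034 -0.2098  0.0305] [0.0007 0.0007]
4 [ 0.4218 -0.1992  0.0306] [0.0005 0.0005]
bung top [0.4249707  0.00332013 0.046     ] glass foot (scene) [0.71707578 0.01226255 0.        ]
```

View pics/cork.png

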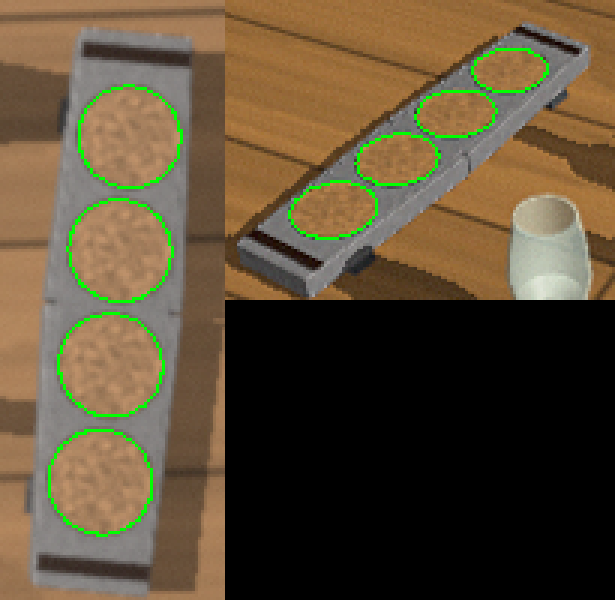

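The corks fit well: 82 mm apart at z ≈ 0.031. The caps triangulate to their stated heights plus about 2 mm of tray. Next is a helper that turns world targets into tool shifts.

```bash
cat > go.py <<'E'
import sys,numpy as np
from scipy.spatial.transform import Rotation as Ro
from station import arm
s=arm.get_state()
R=Ro.from_euler('xyz',s['ee_rot'])
yaw=np.pi-0.128
T=Ro.from_euler('xyz',[np.pi,0,yaw])
print('t',round(s['t'],2),'pos',s['eef_pos'].round(4),'rpy',s['ee_rot'].round(4),'F',s['force'].round(2),'w',round(s['width'],4),'q',s['q'].round(2))
rv=np.degrees((R.inv()*T).as_rotvec())
for a in sys.argv[1:]:
    p=np.array(eval('['+a+']'),float)
    print(a,'->',(R.inv().apply(p-s['eef_pos'])).round(4).tolist(),rv.round(2).tolist())
E
python3 go.py .4965,.1268,.30 .42,-.25,.30
```

```text
t 0.15 pos [ 0.2223 -0.637   0.2478] rpy [ 3.1403e+00 -2.0000e-04 -2.8059e+00] F [-0.75 -0.48 -0.05] w 0.0877 q [-0.95  0.36  0.01 -0.   -1.22 -0.29]
.4965,.1268,.30 -> [-0.5105, 0.6309, -0.0514] [0.07, -0.03, 26.57]
.42,-.25,.30 -> [-0.3142, 0.3003, -0.0518] [0.07, -0.03, 26.57]
```

>>> {"method": "jog_arm", "body": {"motion": [[[-0.314, 0.3, -0.052, 0, 0, 26.6, 0.0876], [-0.314, 0.3, -0.052, 0, 0, 26.6, 0.0876], [-0.314, 0.3, -0.052, 0, 0, 26.6, 0.0876], [-0.314, 0.3, -0.052, 0, 0, 26.6, 0.0876], [-0.314, 0.3, -0.052, 0, 0, 26.6, 0.0876], [-0.314, 0.3, -0.052, 0, 0, 26.6, 0.0876], [-0.314, 0.3, -0.052, 0, 0, 26.6, 0.0876], [-0.314, 0.3, -0.052, 0, 0, 26.6, 0.0876]]]}}

```text
t: 0.95
eef_pos: [0.4012, -0.2859, 0.2955]
ee_rot: [3.14, -0.0, 3.013]
force: [1.8, 0.3, 1.1]
width: 0.0875
```

```bash
python3 go.py .4965,.1268,.30
```

```text
t 0.95 pos [ 0.4012 -0.2859  0.2955] rpy [ 3.1405e+00 -4.0000e-04  3.0130e+00] F [1.84 0.31 1.12] w 0.0875 q [-0.22  0.02 -0.3  -0.   -1.25 -1.48]
.4965,.1268,.30 -> [-0.0416, 0.4216, -0.0041] [0.06, -0.02, -0.04]
```

>>> {"method": "jog_arm", "body": {"motion": [[[-0.042, 0.422, -0.004, 0, 0, 0, 0.0876], [-0.042, 0.422, -0.004, 0, 0, 0, 0.0876], [-0.042, 0.422, -0.004, 0, 0, 0, 0.0876], [-0.042, 0.422, -0.004, 0, 0, 0, 0.0876], [-0.042, 0.422, -0.004, 0, 0, 0, 0.0876], [-0.042, 0.422, -0.004, 0, 0, 0, 0.0876], [-0.042, 0.422, -0.004, 0, 0, 0, 0.0876], [-0.042, 0.422, -0.004, 0, 0, 0, 0.0876]]]}}

```text
t: 1.75
eef_pos: [0.4909, 0.104, 0.2999]
ee_rot: [3.14, 0.0, 3.013]
force: [1.6, -0.9, 0.5]
width: 0.0874
```

>>> {"method": "jog_arm", "body": {"motion": [[[0, 0.012, 0, 0, 0, 0, 0.0876], [0, 0.012, 0, 0, 0, 0, 0.0876], [0, 0.012, 0, 0, 0, 0, 0.0876]]]}}

```text
t: 2.05
eef_pos: [0.4921, 0.1156, 0.2996]
ee_rot: [3.141, -0.001, 3.014]
force: [-0.4, 0.3, 0.3]
width: 0.0877
```

```bash
python3 go.py .4965,.1268,.30 .4965,.1268,.195; python3 - <<'E'
from h import *
im=optics.grab_frame('wrist');cv2.imwrite('pics/w1.png',im[:,:,::-1])
E
```

```text
t 2.05 pos [0.4921 0.1156 0.2996] rpy [ 3.1407e+00 -7.0000e-04  3.0141e+00] F [-0.36  0.26  0.27] w 0.0877 q [ 0.62  0.05 -0.27 -0.   -1.26 -2.32]
.4965,.1268,.30 -> [-0.003, 0.0117, -0.0004] [0.05, -0.04, 0.03]
.4965,.1268,.195 -> [-0.0031, 0.0116, 0.1046] [0.05, -0.04, 0.03]
```

View pics/w1.png

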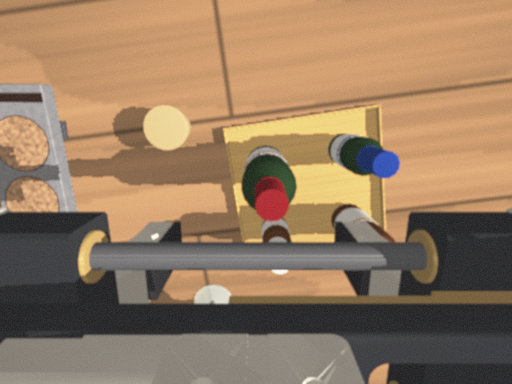

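The wrist view shows the red cap top at about (271,199) and blue at about (385,163), with the jaws straddling below. I'll check the red and blue caps by casting wrist rays.

```bash
cat >> h.py <<'E'
def wray(px,s):
    from scipy.spatial.transform import Rotation as Ro
    m=optics.camera_model('wrist'); d=cv2.undistortPoints(np.array([[px]],float),m['mtx'],None)[0,0]
    M=m['mount'];R=Ro.from_euler('xyz',s['ee_rot']).as_matrix()
    return s['eef_pos']+R@M[:3,3], R@M[:3,:3]@np.array([d[0],d[1],1])
def wplane(px,s,z):
    o,d=wray(px,s);return o+d*(z-o[2])/d[2]
E
python3 - <<'E'
from h import *
s=arm.get_state(); im=cv2.imread('pics/w1.png')
h=cv2.cvtColor(im,cv2.COLOR_BGR2HSV)
print(h[199,262:282,:].tolist()[::3],h[185,270].tolist(),h[163,375:395].tolist()[::3])
for k,sd,lo,hi,r,tp,H in [('red',(271,199),(0,120,120),(40,255,255),22,(181.6,226.1),.212),('blue',(385,163),(120,120,120),(160,255,255),17,(125.8,231.8),.152)]:
    c=seg(im,lo,hi,sd,r);e=cv2.fitEllipse(c)
    X,res=tri([wray(e[0],s),ray('top',tp)])
    print(k,np.round(e,1) if 0 else e, wplane(e[0],s,H).round(4),X.round(4),res)
for px in [(22,143),(32,197)]: print(wplane(px,s,.033).round(4))
E
```

```text
[[179, 179, 179], [178, 182, 179], [179, 180, 180], [179, 186, 178], [178, 184, 179], [178, 183, 180], [179, 182, 181]] [179, 198, 99] [[112, 177, 184], [113, 170, 186], [113, 173, 186], [113, 187, 181], [113, 177, 184], [113, 171, 186], [113, 175, 186]]
red ((271.93756103515625, 200.7754364013672), (37.24470901489258, 42.25979232788086), 3.5482752323150635) [0.4919 0.1268 0.212 ] [0.4956 0.128  0.2018] [np.float64(0.001169371410363011), np.float64(0.0011693714103630402)]
blue ((384.83868408203125, 163.95547485351562), (24.25461769104004, 26.792299270629883), 57.513084411621094) [0.4865 0.2412 0.152 ] [0.4874 0.2427 0.148 ] [np.float64(8.474602132626406e-05), np.float64(8.474602132617598e-05)]
[ 0.42   -0.1973  0.033 ]
[ 0.4952 -0.208   0.033 ]
```

Red and blue agree with the top camera to within 1–2 mm; the red wrist blob includes some of the cap's side. Next I'll align and descend on red.

>>> {"method": "jog_arm", "body": {"motion": [[[-0.003, 0.012, 0, 0, 0, 0, 0.0876], [-0.003, 0.013, 0.02, 0, 0, 0, 0.0876], [-0.003, 0.013, 0.045, 0, 0, 0, 0.0876], [-0.003, 0.013, 0.07, 0, 0, 0, 0.0876], [-0.003, 0.013, 0.09, 0, 0, 0, 0.0876], [-0.003, 0.013, 0.1, 0, 0, 0, 0.0876], [-0.003, 0.013, 0.105, 0, 0, 0, 0.0876], [-0.003, 0.013, 0.105, 0, 0, 0, 0.0876]]]}}

```text
t: 2.9
eef_pos: [0.4969, 0.1275, 0.1949]
ee_rot: [3.141, -0.0, 3.013]
force: [0.2, -0.4, 0.4]
width: 0.0878
```

```bash
python3 go.py .4965,.1268,.195
```

```text
t 2.9 pos [0.4969 0.1275 0.1949] rpy [ 3.1406e+00 -4.0000e-04  3.0126e+00] F [ 0.16 -0.37  0.37] w 0.0878 q [ 0.63  0.14 -0.42 -0.   -1.02 -2.33]
.4965,.1268,.195 -> [0.0003, -0.0007, -0.0001] [0.06, -0.02, -0.06]
```

>>> {"method": "jog_arm", "body": {"motion": [[[0, 0, 0, 0, 0, 0, 0.07], [0, 0, 0, 0, 0, 0, 0.055], [0, 0, 0, 0, 0, 0, 0.042], [0, 0, 0, 0, 0, 0, 0.034], [0, 0, 0, 0, 0, 0, 0.03], [0, 0, 0, 0, 0, 0, 0.027], [0, 0, 0, 0, 0, 0, 0.02], [0, 0, 0, 0, 0, 0, 0.02]]], "newtons": 30}}

```text
t: 3.7
eef_pos: [0.4969, 0.1274, 0.1949]
ee_rot: [3.141, -0.0, 3.013]
force: [0.4, -1.3, 1.1]
width: 0.029
```

>>> {"method": "jog_arm", "body": {"motion": [[[0, 0, 0, 0, 0, 0, 0.02], [0, 0, 0, 0, 0, 0, 0.02], [0, 0, -0.003, 0, 0, 0, 0.02], [0, 0, -0.01, 0, 0, 0, 0.02], [0, 0, -0.01, 0, 0, 0, 0.02]]]}}

```text
t: 4.2
eef_pos: [0.4973, 0.1276, 0.2057]
ee_rot: [3.14, 0.0, 3.013]
force: [0.4, -0.3, -4.4]
width: 0.0267
```

```bash
python3 go.py .4965,.1268,.31 .52,-.05,.31 .667,-.23,.26 .667,-.23,.226
```

```text
t 4.2 pos [0.4973 0.1276 0.2057] rpy [3.1401e+00 5.0000e-04 3.0128e+00] F [ 0.37 -0.28 -4.42] w 0.0267 q [ 0.63  0.13 -0.4  -0.   -1.04 -2.33]
.4965,.1268,.31 -> [0.0006, -0.0008, -0.1043] [0.09, 0.03, -0.05]
.52,-.05,.31 -> [-0.0454, -0.1731, -0.1045] [0.09, 0.03, -0.05]
.667,-.23,.26 -> [-0.2143, -0.3328, -0.0547] [0.09, 0.03, -0.05]
.667,-.23,.226 -> [-0.2143, -0.3328, -0.0207] [0.09, 0.03, -0.05]
```

>>> {"method": "jog_arm", "body": {"motion": [[[0, 0, -0.015, 0, 0, 0, 0.02], [0, 0, -0.04, 0, 0, 0, 0.02], [0, 0, -0.07, 0, 0, 0, 0.02], [0, -0.01, -0.09, 0, 0, 0, 0.02], [-0.01, -0.03, -0.1, 0, 0, 0, 0.02], [-0.025, -0.06, -0.1, 0, 0, 0, 0.02], [-0.04, -0.09, -0.1, 0, 0, 0, 0.02], [-0.06, -0.125, -0.1, 0, 0, 0, 0.02]]]}}

```text
t: 5.0
eef_pos: [0.5405, -0.0048, 0.3058]
ee_rot: [3.139, 0.001, 3.014]
force: [0.9, 1.5, -3.7]
width: 0.0271
```

```bash
python3 go.py .667,-.23,.30
```

```text
t 5.0 pos [ 0.5405 -0.0048  0.3058] rpy [3.1393e+00 7.0000e-04 3.0140e+00] F [ 0.92  1.48 -3.73] w 0.0271 q [ 0.35  0.1  -0.19 -0.   -1.27 -2.05]
.667,-.23,.30 -> [-0.1541, -0.2073, 0.0054] [0.13, 0.04, 0.02]
```

>>> {"method": "jog_arm", "body": {"motion": [[[-0.025, -0.033, 0, 0, 0, 0, 0.02], [-0.05, -0.067, 0, 0, 0, 0, 0.02], [-0.075, -0.101, 0, 0, 0, 0, 0.02], [-0.1, -0.135, 0, 0, 0, 0, 0.02], [-0.125, -0.168, 0, 0, 0, 0, 0.02], [-0.143, -0.193, 0.003, 0, 0, 0, 0.02], [-0.154, -0.207, 0.005, 0, 0, 0, 0.02], [-0.154, -0.207, 0.005, 0, 0, 0, 0.02]]]}}

```text
t: 5.8
eef_pos: [0.6673, -0.2319, 0.298]
ee_rot: [3.139, -0.002, 3.011]
force: [0.3, 1.0, -5.1]
width: 0.027
```

```bash
python3 go.py .667,-.23,.30 .667,-.23,.226; python3 - <<'E'
from h import *
for n in ['top','scene']: cv2.imwrite(f'pics/{n}1.png',optics.grab_frame(n)[:,:,::-1])
s=cv2.imread('pics/scene1.png');cv2.imwrite('pics/z1.png',cv2.resize(s[20:270,60:310],None,fx=2.4,fy=2.4))
E
```

```text
t 5.8 pos [ 0.6673 -0.2319  0.298 ] rpy [ 3.1394e+00 -2.1000e-03  3.0113e+00] F [ 0.3   1.02 -5.06] w 0.027 q [-0.06  0.39  0.17 -0.   -1.35 -1.64]
.667,-.23,.30 -> [0.0005, 0.0018, -0.002] [0.13, -0.12, -0.13]
.667,-.23,.226 -> [0.0004, 0.0017, 0.072] [0.13, -0.12, -0.13]
```

View pics/z1.png

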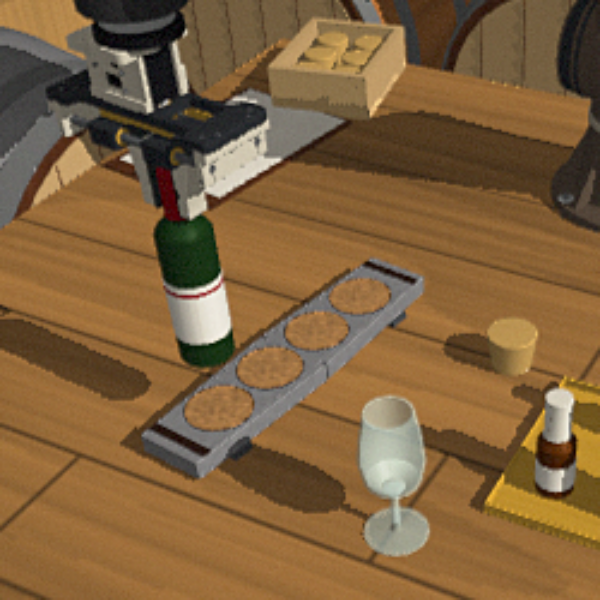

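```bash
python3 - <<'E'
from h import *
f=lambda p:((p-np.array([60,20]))*2.4).round(1)
for z in [.31,.30,.26,.2,.15,.1]: print(z,f(proj('scene',np.array([.667,-.231,z]))))
E
```

```text
0.31 [169.3 173.6]
0.3 [171.3 183.4]
0.26 [179.1 221.4]
0.2 [190.  275.1]
0.15 [198.6 317. ]
0.1 [206.6 356.5]
```

The bottle's axis in the image (172,190)→(207,355) matches a projected vertical, so it hangs plumb. I'll lower it.

>>> {"method": "jog_arm", "body": {"motion": [[[0, 0.001, 0.01, 0.1, -0.1, 0, 0.02], [0, 0.002, 0.025, 0.1, -0.1, 0, 0.02], [0, 0.002, 0.04, 0.1, -0.1, 0, 0.02], [0, 0.002, 0.052, 0.1, -0.1, 0, 0.02], [0, 0.002, 0.06, 0.1, -0.1, 0, 0.02], [0, 0.002, 0.064, 0.1, -0.1, 0, 0.02], [0, 0.002, 0.064, 0.1, -0.1, 0, 0.02]]]}}

```text
t: 6.6
eef_pos: [0.6668, -0.2275, 0.2349]
ee_rot: [3.141, 0.0, 3.013]
force: [0.6, -1.0, -3.8]
width: 0.0268
```

```bash
python3 go.py .667,-.23,.226
```

```text
t 6.6 pos [ 0.6668 -0.2275  0.2349] rpy [3.1407e+00 2.0000e-04 3.0132e+00] F [ 0.61 -1.02 -3.83] w 0.0268 q [-0.05  0.41  0.07 -0.   -1.22 -1.65]
.667,-.23,.226 -> [-0.0006, -0.0025, 0.0089] [0.05, 0.01, -0.02]
```

>>> {"method": "jog_arm", "body": {"motion": [[[0, -0.002, 0.001, 0, 0, 0, 0.02], [0, -0.002, 0.003, 0, 0, 0, 0.02], [0, -0.002, 0.005, 0, 0, 0, 0.02], [0, -0.002, 0.006, 0, 0, 0, 0.02], [0, -0.002, 0.007, 0, 0, 0, 0.02]]]}}

```text
t: 7.1
eef_pos: [0.6665, -0.2295, 0.2279]
ee_rot: [3.141, 0.0, 3.013]
force: [0.4, -0.8, -4.4]
width: 0.0268
```

>>> {"method": "jog_arm", "body": {"motion": [[[0, 0, 0.001, 0, 0, 0, 0.02], [0, 0, 0.0015, 0, 0, 0, 0.02], [0, 0, 0.002, 0, 0, 0, 0.02]]]}}

```text
t: 7.4
eef_pos: [0.6665, -0.2295, 0.2258]
ee_rot: [3.141, 0.0, 3.013]
force: [0.4, -0.7, -4.4]
width: 0.027
```

>>> {"method": "jog_arm", "body": {"motion": [[[0, 0, 0.0005, 0, 0, 0, 0.02], [0, 0, 0.001, 0, 0, 0, 0.02], [0, 0, 0.001, 0, 0, 0, 0.02]]]}}

```text
t: 7.7
eef_pos: [0.6666, -0.2295, 0.2249]
ee_rot: [3.141, 0.0, 3.013]
force: [-0.1, 0.1, -3.6]
width: 0.0264
```

>>> {"method": "jog_arm", "body": {"motion": [[[0, 0, 0.0005, 0, 0, 0, 0.02], [0, 0, 0.001, 0, 0, 0, 0.02], [0, 0, 0.001, 0, 0, 0, 0.02]]]}}

```text
t: 8.0
eef_pos: [0.6668, -0.2297, 0.2248]
ee_rot: [3.141, 0.002, 3.013]
force: [-1.4, -0.0, 2.2]
width: 0.0268
```

Contact: the force went from −4.4 N to +2.2 N. I'll release and retreat straight up.

>>> {"method": "jog_arm", "body": {"motion": [[[0, 0, 0, 0, 0, 0, 0.029], [0, 0, 0, 0, 0, 0, 0.034], [0, 0, 0, 0, 0, 0, 0.042], [0, 0, 0, 0, 0, 0, 0.055], [0, 0, 0, 0, 0, 0, 0.07], [0, 0, 0, 0, 0, 0, 0.07]]]}}

```text
t: 8.6
eef_pos: [0.6668, -0.2297, 0.2248]
ee_rot: [3.141, 0.002, 3.013]
force: [0.3, 0.2, 0.8]
width: 0.0605
```

>>> {"method": "jog_arm", "body": {"motion": [[[0, 0, -0.01, 0, 0, 0, 0.07], [0, 0, -0.03, 0, 0, 0, 0.07], [0, 0, -0.06, 0, 0, 0, 0.07], [0, 0, -0.09, 0, 0, 0, 0.0876], [0, 0, -0.09, 0, 0, 0, 0.0876]]]}}

```text
t: 9.1
eef_pos: [0.6683, -0.2306, 0.3212]
ee_rot: [-3.141, 0.01, 3.014]
force: [0.4, 0.0, 0.2]
width: 0.081
```

```bash
python3 go.py .5973,.242,.30; python3 - <<'E'
from h import *
for n in ['top','scene']: cv2.imwrite(f'pics/{n}2.png',optics.grab_frame(n)[:,:,::-1])
s=cv2.imread('pics/scene2.png');cv2.imwrite('pics/z2.png',cv2.resize(s[20:270,60:310],None,fx=2.4,fy=2.4))
E
```

```text
t 9.1 pos [ 0.6683 -0.2306  0.3212] rpy [-3.1407  0.0101  3.0137] F [0.45 0.02 0.17] w 0.081 q [-0.06  0.38  0.2   0.   -1.38 -1.64]
.5973,.242,.30 -> [0.1309, 0.4597, 0.0195] [-0.05, 0.58, 0.01]
```

View pics/z2.png

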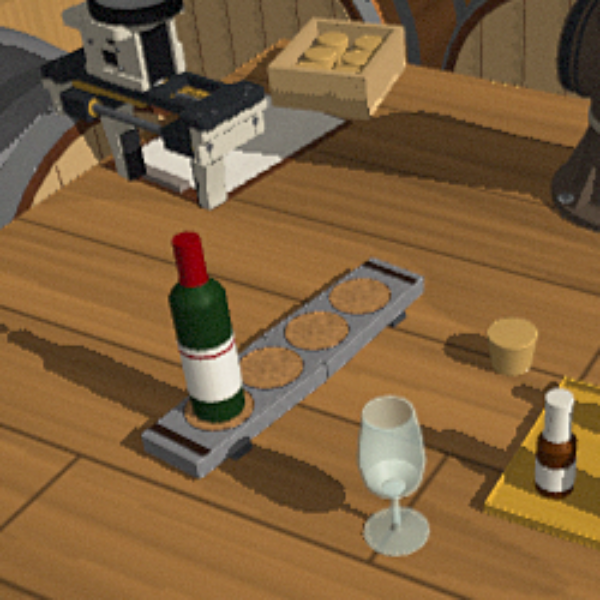

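View pics/top2.png

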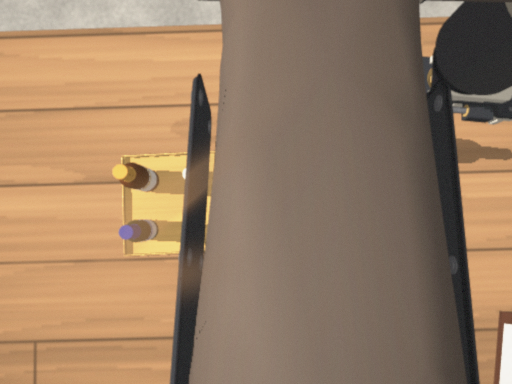

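Red stands upright on spot 1 (base at about (217,405) in the crop). The top view is blocked by the arm, so I'll check again on the way. Moving to gold.

>>> {"method": "jog_arm", "body": {"motion": [[[0.131, 0.46, 0.01, 0, 0.6, 0, 0.0876], [0.131, 0.46, 0.01, 0, 0.6, 0, 0.0876], [0.131, 0.46, 0.01, 0, 0.6, 0, 0.0876], [0.131, 0.46, 0.01, 0, 0.6, 0, 0.0876], [0.131, 0.46, 0.01, 0, 0.6, 0, 0.0876], [0.131, 0.46, 0.01, 0, 0.6, 0, 0.0876], [0.131, 0.46, 0.01, 0, 0.6, 0, 0.0876], [0.131, 0.46, 0.01, 0, 0.6, 0, 0.0876]]]}}

```text
t: 10.0
eef_pos: [0.6065, 0.1676, 0.307]
ee_rot: [3.142, -0.007, 3.013]
force: [1.3, 0.2, -0.6]
width: 0.0875
```

```bash
python3 go.py .5973,.242,.25
```

```text
t 10.0 pos [0.6065 0.1676 0.307 ] rpy [ 3.1416 -0.0074  3.0134] F [ 1.35  0.19 -0.55] w 0.0875 q [ 0.58  0.26  0.   -0.   -1.32 -2.27]
.5973,.242,.25 -> [0.0182, 0.0726, 0.0571] [0.0, -0.43, -0.01]
```

>>> {"method": "jog_arm", "body": {"motion": [[[0.018, 0.073, 0.03, 0, -0.4, 0, 0.0876], [0.018, 0.073, 0.03, 0, -0.4, 0, 0.0876], [0.018, 0.073, 0.057, 0, -0.4, 0, 0.0876], [0.018, 0.073, 0.057, 0, -0.4, 0, 0.0876], [0.018, 0.073, 0.057, 0, -0.4, 0, 0.0876]]]}}

```text
t: 10.5
eef_pos: [0.5973, 0.2418, 0.2498]
ee_rot: [-3.14, -0.002, 3.013]
force: [1.0, 0.0, 1.2]
width: 0.0877
```

```bash
python3 go.py .5973,.242,.165; python3 - <<'E'
from h import *
s=arm.get_state()
for n in ['wrist','top','scene']: cv2.imwrite(f'pics/{n}3.png',optics.grab_frame(n)[:,:,::-1])
im=cv2.imread('pics/wrist3.png')
c=seg(im,(33,120,150),(45,255,255),(270,205),40);e=cv2.fitEllipse(c);print(e,wplane(e[0],s,.182))
t=cv2.imread('pics/top3.png')
m=cv2.cvtColor(t,cv2.COLOR_BGR2HSV)
E
```

```text
t 10.5 pos [0.5973 0.2418 0.2498] rpy [-3.1398e+00 -1.7000e-03  3.0135e+00] F [0.96 0.01 1.25] w 0.0877 q [ 0.69  0.31 -0.06 -0.   -1.21 -2.39]
.5973,.242,.165 -> [-0.0001, 0.0003, 0.0848] [-0.1, -0.1, -0.01]
((267.22967529296875, 200.235107421875), (46.04979705810547, 78.63772583007812), 62.4970588684082) [0.59031241 0.24979137 0.182     ]
```

View pics/wrist3.png

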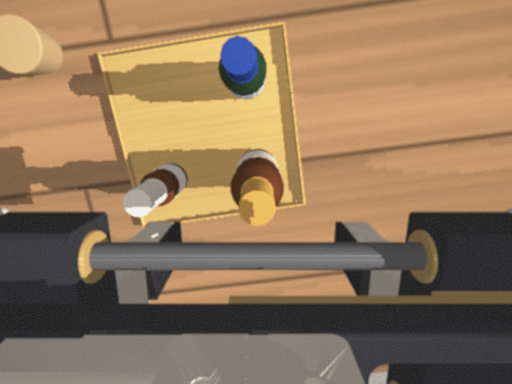

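View pics/top3.png

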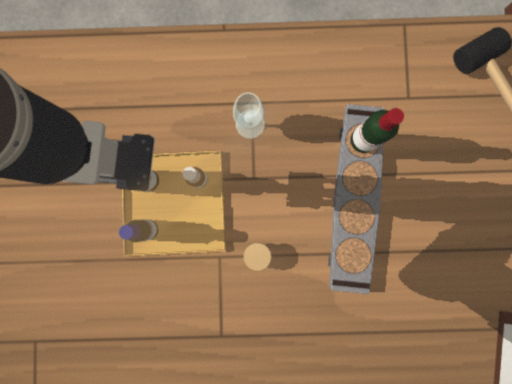

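Gold's cap is at about (257,207) in the wrist view, so it's centred. The top view shows red's cap at about (395,116). I'll compute both positions.

```bash
python3 - <<'E'
from h import *
s=arm.get_state()
print(wplane((257.5,207),s,.182), wplane((142,202),s,.122),wplane((240,53),s,.152))
t=cv2.imread('pics/top3.png');h=cv2.cvtColor(t,cv2.COLOR_BGR2HSV)
print(h[116,388:404].tolist(), proj('top',np.array([.667,-.23,.243])))
c=seg(t,(0,120,130),(40,255,255),(396,116),13);e=cv2.fitEllipse(c);print(e,plane('top',e[0],.243))
cv2.imwrite('pics/z3.png',cv2.resize(t[95:170,330:420],None,fx=6,fy=6,interpolation=0))
E
```

```text
[0.59628581 0.24224523 0.182     ] [0.59600603 0.13247505 0.122     ] [0.4858051  0.24354513 0.152     ]
[[179, 186, 145], [178, 184, 147], [178, 187, 146], [178, 182, 146], [178, 189, 144], [179, 193, 143], [179, 183, 145], [178, 185, 143], [178, 190, 142], [179, 190, 142], [178, 181, 142], [178, 182, 144], [0, 176, 145], [179, 189, 143], [179, 184, 143], [3, 164, 146]] [395.59954674 115.34182004]
((396.7733154296875, 114.99855041503906), (22.2136173248291, 24.86144256591797), 105.35626220703125) [ 0.66751024 -0.23192961  0.243     ]
```

View pics/z3.png

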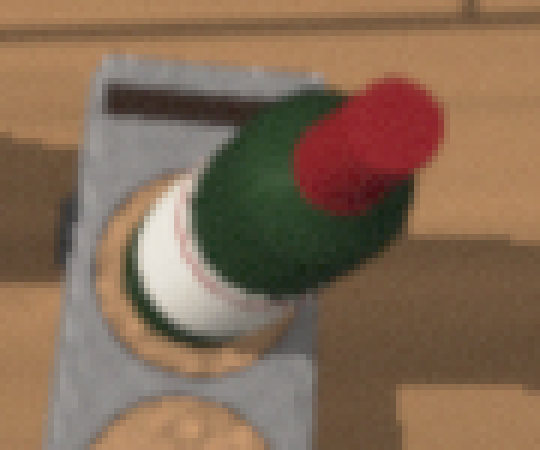

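Red is within about 1 mm of spot 1's centre, and gold is confirmed at (0.597, 0.242). Descending on gold.

>>> {"method": "jog_arm", "body": {"motion": [[[0, 0, 0.02, 0, 0, 0, 0.0876], [0, 0, 0.045, 0, 0, 0, 0.0876], [0, 0, 0.065, 0, 0, 0, 0.0876], [0, 0, 0.078, 0, 0, 0, 0.0876], [0, 0, 0.085, 0, 0, 0, 0.0876], [0, 0, 0.085, 0, 0, 0, 0.0876]]]}}

```text
t: 11.25
eef_pos: [0.5985, 0.2415, 0.1664]
ee_rot: [3.141, 0.001, 3.012]
force: [0.5, -0.3, 0.6]
width: 0.0875
```

>>> {"method": "jog_arm", "body": {"motion": [[[0, 0, 0, 0, 0, 0, 0.07], [0, 0, 0, 0, 0, 0, 0.055], [0, 0, 0, 0, 0, 0, 0.042], [0, 0, 0, 0, 0, 0, 0.034], [0, 0, 0, 0, 0, 0, 0.03], [0, 0, 0, 0, 0, 0, 0.027], [0, 0, 0, 0, 0, 0, 0.02], [0, 0, 0, 0, 0, 0, 0.02]]], "newtons": 30}}

```text
t: 12.05
eef_pos: [0.5985, 0.2416, 0.1664]
ee_rot: [3.141, 0.001, 3.012]
force: [-0.6, -0.4, 1.0]
width: 0.029
```

>>> {"method": "jog_arm", "body": {"motion": [[[0, 0, 0, 0, 0, 0, 0.02], [0, 0, 0, 0, 0, 0, 0.02], [0, 0, -0.003, 0, 0, 0, 0.02], [0, 0, -0.01, 0, 0, 0, 0.02], [0, 0, -0.01, 0, 0, 0, 0.02]]]}}

```text
t: 12.55
eef_pos: [0.5989, 0.2418, 0.1775]
ee_rot: [3.14, 0.002, 3.012]
force: [0.3, 0.2, -2.4]
width: 0.0268
```

```bash
python3 go.py .597,.242,.29 .56,0,.29 .5855,-.2195,.29
```

```text
t 12.55 pos [0.5989 0.2418 0.1775] rpy [3.1402e+00 1.9000e-03 3.0122e+00] F [ 0.35  0.25 -2.42] w 0.0268 q [ 0.69  0.36 -0.15  0.   -1.05 -2.39]
.597,.242,.29 -> [0.0017, 0.0001, -0.1125] [0.08, 0.11, -0.08]
.56,0,.29 -> [0.0072, -0.2446, -0.1129] [0.08, 0.11, -0.08]
.5855,-.2195,.29 -> [-0.0464, -0.459, -0.1131] [0.08, 0.11, -0.08]
```

>>> {"method": "jog_arm", "body": {"motion": [[[0, 0, -0.015, 0, 0, 0, 0.02], [0, 0, -0.045, 0, 0, 0, 0.02], [0, 0, -0.08, 0, 0, 0, 0.02], [0, 0, -0.115, 0, 0, 0, 0.02], [0, -0.015, -0.14, 0, 0, 0, 0.02], [0.002, -0.04, -0.145, 0, 0, 0, 0.02], [0.004, -0.08, -0.145, 0, 0, 0, 0.02], [0.005, -0.12, -0.145, 0, 0, 0, 0.02]]]}}

```text
t: 13.35
eef_pos: [0.5768, 0.1216, 0.3212]
ee_rot: [3.14, 0.0, 3.013]
force: [-0.0, -0.8, -3.3]
width: 0.0267
```

```bash
python3 go.py .565,0,.31 .587,-.2195,.31
```

```text
t 13.35 pos [0.5768 0.1216 0.3212] rpy [3.1404e+00 4.0000e-04 3.0129e+00] F [-0.01 -0.78 -3.27] w 0.0267 q [ 0.54  0.18 -0.07 -0.   -1.32 -2.24]
.565,0,.31 -> [-0.0039, -0.1221, 0.0111] [0.07, 0.02, -0.04]
.587,-.2195,.31 -> [-0.0539, -0.337, 0.0108] [0.07, 0.02, -0.04]
```

>>> {"method": "jog_arm", "body": {"motion": [[[-0.001, -0.04, 0, 0, 0, 0, 0.02], [-0.003, -0.08, 0, 0, 0, 0, 0.02], [-0.005, -0.12, 0, 0, 0, 0, 0.02], [-0.015, -0.165, 0, 0, 0, 0, 0.02], [-0.025, -0.21, 0, 0, 0, 0, 0.02], [-0.035, -0.255, 0.005, 0, 0, 0, 0.02], [-0.045, -0.295, 0.01, 0, 0, 0, 0.02], [-0.05, -0.32, 0.01, 0, 0, 0, 0.02]]]}}

```text
t: 14.15
eef_pos: [0.5835, -0.2054, 0.3085]
ee_rot: [3.14, -0.003, 3.01]
force: [0.8, 0.5, -2.4]
width: 0.0267
```

>>> {"method": "jog_arm", "body": {"motion": [[[-0.002, -0.008, 0, 0, 0, 0, 0.02], [-0.002, -0.008, 0, 0, 0, 0, 0.02], [-0.002, -0.008, 0, 0, 0, 0, 0.02]]]}}

```text
t: 14.45
eef_pos: [0.5837, -0.2134, 0.3077]
ee_rot: [3.14, -0.004, 3.01]
force: [0.3, -0.1, -3.4]
width: 0.0264
```

```bash
python3 go.py .587,-.2195,.2035
```

```text
t 14.45 pos [ 0.5837 -0.2134  0.3077] rpy [ 3.1398 -0.0041  3.0098] F [ 0.29 -0.06 -3.44] w 0.0264 q [-0.04  0.24 -0.02 -0.   -1.32 -1.66]
.587,-.2195,.2035 -> [-0.0045, -0.0058, 0.1042] [0.1, -0.23, -0.22]
```

>>> {"method": "jog_arm", "body": {"motion": [[[-0.004, -0.006, 0, 0, -0.2, -0.2, 0.02], [-0.004, -0.006, 0.015, 0, -0.2, -0.2, 0.02], [-0.004, -0.006, 0.04, 0, -0.2, -0.2, 0.02], [-0.004, -0.006, 0.065, 0, -0.2, -0.2, 0.02], [-0.004, -0.006, 0.085, 0, -0.2, -0.2, 0.02], [-0.004, -0.006, 0.098, 0, -0.2, -0.2, 0.02], [-0.004, -0.006, 0.102, 0, -0.2, -0.2, 0.02], [-0.004, -0.006, 0.102, 0, -0.2, -0.2, 0.02]]]}}

```text
t: 15.25
eef_pos: [0.5867, -0.2194, 0.2057]
ee_rot: [3.14, -0.001, 3.014]
force: [-0.9, -0.1, -2.3]
width: 0.0266
```

```bash
python3 go.py .587,-.2195,.1965
```

```text
t 15.25 pos [ 0.5867 -0.2194  0.2057] rpy [ 3.140e+00 -7.000e-04  3.014e+00] F [-0.88 -0.06 -2.28] w 0.0266 q [-0.05  0.31 -0.16 -0.   -1.1  -1.65]
.587,-.2195,.1965 -> [-0.0004, -0.0001, 0.0092] [0.09, -0.04, 0.02]
```

>>> {"method": "jog_arm", "body": {"motion": [[[0, 0, 0.002, 0, 0, 0, 0.02], [0, 0, 0.004, 0, 0, 0, 0.02], [0, 0, 0.006, 0, 0, 0, 0.02], [0, 0, 0.007, 0, 0, 0, 0.02], [0, 0, 0.008, 0, 0, 0, 0.02]]]}}

```text
t: 15.75
eef_pos: [0.5867, -0.2194, 0.1978]
ee_rot: [3.14, -0.0, 3.014]
force: [-0.2, -0.9, -2.4]
width: 0.0265
```

>>> {"method": "jog_arm", "body": {"motion": [[[0, 0, 0.0005, 0, 0, 0, 0.02], [0, 0, 0.001, 0, 0, 0, 0.02], [0, 0, 0.001, 0, 0, 0, 0.02]]]}}

```text
t: 16.05
eef_pos: [0.5866, -0.2194, 0.1968]
ee_rot: [3.14, -0.001, 3.014]
force: [-0.5, -0.3, -2.4]
width: 0.0265
```

>>> {"method": "jog_arm", "body": {"motion": [[[0, 0, 0.0005, 0, 0, 0, 0.02], [0, 0, 0.001, 0, 0, 0, 0.02], [0, 0, 0.001, 0, 0, 0, 0.02]]]}}

```text
t: 16.35
eef_pos: [0.5869, -0.2195, 0.1964]
ee_rot: [3.14, 0.0, 3.014]
force: [-0.8, 0.7, 1.3]
width: 0.0267
```

Contact at 0.1964, as predicted. I'll release and retreat.

>>> {"method": "jog_arm", "body": {"motion": [[[0, 0, 0, 0, 0, 0, 0.029], [0, 0, 0, 0, 0, 0, 0.034], [0, 0, 0, 0, 0, 0, 0.042], [0, 0, 0, 0, 0, 0, 0.055], [0, 0, 0, 0, 0, 0, 0.07], [0, 0, 0, 0, 0, 0, 0.07]]]}}

```text
t: 16.95
eef_pos: [0.5869, -0.2196, 0.1963]
ee_rot: [3.14, 0.0, 3.014]
force: [0.5, -0.5, 0.3]
width: 0.0605
```

>>> {"method": "jog_arm", "body": {"motion": [[[0, 0, -0.01, 0, 0, 0, 0.07], [0, 0, -0.03, 0, 0, 0, 0.07], [0, 0, -0.06, 0, 0, 0, 0.07], [0, 0, -0.09, 0, 0, 0, 0.0876], [0, 0, -0.09, 0, 0, 0, 0.0876]]]}}

```text
t: 17.45
eef_pos: [0.5888, -0.2204, 0.2922]
ee_rot: [3.142, 0.008, 3.015]
force: [0.9, -0.5, 0.1]
width: 0.0808
```

```bash
python3 go.py .4876,.2412,.24; python3 - <<'E'
from h import *
for n in ['scene']: cv2.imwrite(f'pics/{n}4.png',optics.grab_frame(n)[:,:,::-1])
s=cv2.imread('pics/scene4.png');cv2.imwrite('pics/z4.png',cv2.resize(s[20:270,60:310],None,fx=2.4,fy=2.4))
E
```

```text
t 17.45 pos [ 0.5888 -0.2204  0.2922] rpy [3.1415 0.0083 3.0147] F [ 0.9  -0.46  0.15] w 0.0808 q [-0.05  0.25 -0.04  0.   -1.27 -1.65]
.4876,.2412,.24 -> [0.1592, 0.4451, 0.0509] [0.01, 0.48, 0.07]
```

View pics/z4.png

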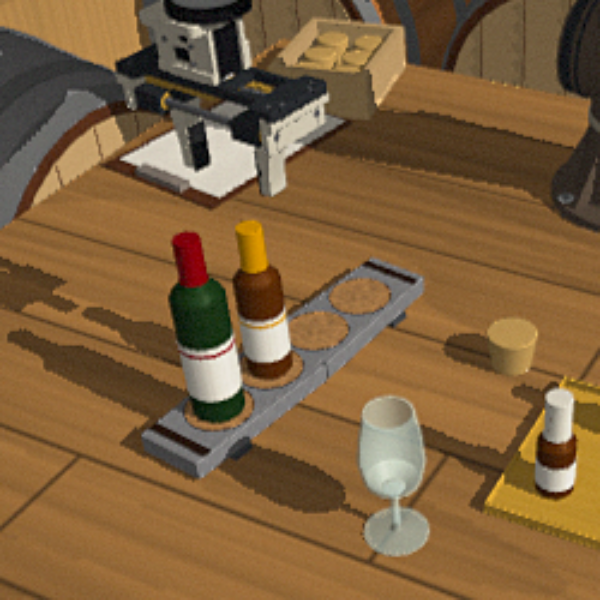

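Both stand upright on their corks. Moving to blue.

>>> {"method": "jog_arm", "body": {"motion": [[[0.159, 0.445, 0, 0, 0.5, 0, 0.0876], [0.159, 0.445, 0, 0, 0.5, 0, 0.0876], [0.159, 0.445, 0, 0, 0.5, 0, 0.0876], [0.159, 0.445, 0, 0, 0.5, 0, 0.0876], [0.159, 0.445, 0, 0, 0.5, 0, 0.0876], [0.159, 0.445, 0, 0, 0.5, 0, 0.0876], [0.159, 0.445, 0, 0, 0.5, 0, 0.0876], [0.159, 0.445, 0, 0, 0.5, 0, 0.0876]]]}}

```text
t: 18.3
eef_pos: [0.5009, 0.1729, 0.2889]
ee_rot: [3.141, -0.003, 3.014]
force: [1.1, -0.1, 0.8]
width: 0.0876
```

```bash
python3 go.py .4875,.2415,.22
```

```text
t 18.3 pos [0.5009 0.1729 0.2889] rpy [ 3.1405 -0.0033  3.0144] F [ 1.1  -0.14  0.78] w 0.0876 q [ 0.7   0.1  -0.24 -0.   -1.24 -2.4 ]
.4875,.2415,.22 -> [0.0218, 0.0662, 0.0691] [0.06, -0.19, 0.05]
```

>>> {"method": "jog_arm", "body": {"motion": [[[0.022, 0.066, 0.02, 0, -0.2, 0, 0.0876], [0.022, 0.066, 0.03, 0, -0.2, 0, 0.0876], [0.022, 0.066, 0.05, 0, -0.2, 0, 0.0876], [0.022, 0.066, 0.069, 0, -0.2, 0, 0.0876], [0.022, 0.066, 0.069, 0, -0.2, 0, 0.0876]]]}}

```text
t: 18.8
eef_pos: [0.4856, 0.2405, 0.2173]
ee_rot: [-3.139, -0.004, 3.015]
force: [0.2, -0.2, -1.0]
width: 0.0877
```

```bash
python3 go.py .4875,.2415,.135; python3 - <<'E'
from h import *
s=arm.get_state()
for n in ['wrist','top']: cv2.imwrite(f'pics/{n}5.png',optics.grab_frame(n)[:,:,::-1])
im=cv2.imread('pics/wrist5.png')
c=seg(im,(120,120,150),(160,255,255),(257,208),30);e=cv2.fitEllipse(c);print(e,wplane(e[0],s,.152))
t=cv2.imread('pics/top5.png')
print('exp',proj('top',np.array([.5855,-.2195,.213])),proj('top',np.array([.667,-.23,.243])))
cv2.imwrite('pics/z5.png',np.hstack([cv2.resize(t[95:195,330:430],None,fx=4,fy=4,interpolation=0),im[:,100:420][:384].copy() if 0 else cv2.resize(im[100:300,150:350],(400,400))]))
E
```

```text
t 18.8 pos [0.4856 0.2405 0.2173] rpy [-3.1388 -0.0037  3.0147] F [ 0.21 -0.17 -1.02] w 0.0877 q [ 0.82  0.17 -0.32 -0.   -1.08 -2.52]
.4875,.2415,.135 -> [-0.0021, 0.0014, 0.0822] [-0.16, -0.21, 0.06]
((265.2236022949219, 209.349853515625), (22.973005294799805, 41.056827545166016), 1.9798091650009155) [0.48434109 0.24621167 0.152     ]
exp [385.78467058 167.58174681] [395.59954674 115.34182004]
```

View pics/z5.png

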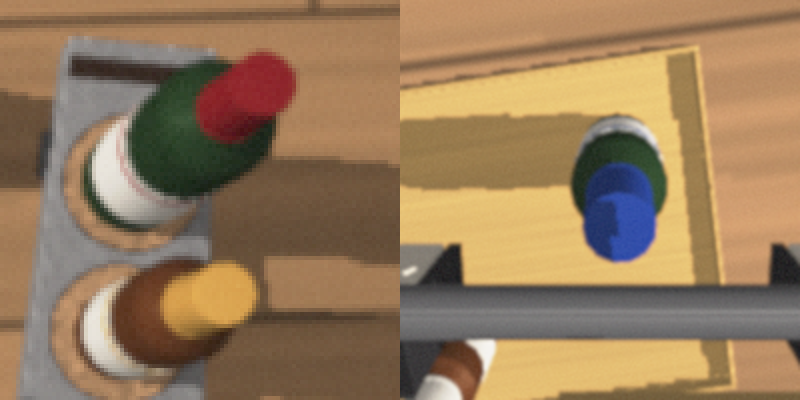

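Gold's cap is at (386,167.5) against an expected (385.8,167.6). The blue disc centre is at about (260,212) in the wrist view; a shadow split the mask.

```bash
python3 - <<'E'
from h import *
s=arm.get_state()
im=cv2.imread('pics/wrist5.png')
c=seg(im,(120,120,60),(160,255,255),(260,211),30);x=cv2.boundingRect(c);print(x)
b=x[1]+x[3]; r=x[2]/2; px=(x[0]+r-.5,b-.5-r);print(px,wplane(px,s,.152),wplane((260,212),s,.152))
E
python3 go.py .4875,.2425,.135
```

```text
(242, 181, 36, 49)
(259.5, 211.5) [0.48834146 0.24255353 0.152     ] [0.48876982 0.24286907 0.152     ]
t 18.9 pos [0.4872 0.2411 0.2203] rpy [ 3.1414e+00 -1.0000e-04  3.0146e+00] F [-0.89  0.43 -0.07] w 0.0875 q [ 0.82  0.16 -0.32 -0.   -1.09 -2.52]
.4875,.2425,.135 -> [-0.0001, 0.0014, 0.0853] [0.01, -0.01, 0.06]
```

>>> {"method": "jog_arm", "body": {"motion": [[[0, 0.001, 0.02, 0, 0, 0, 0.0876], [0, 0.001, 0.045, 0, 0, 0, 0.0876], [0, 0.001, 0.065, 0, 0, 0, 0.0876], [0, 0.001, 0.078, 0, 0, 0, 0.0876], [0, 0.001, 0.085, 0, 0, 0, 0.0876], [0, 0.001, 0.085, 0, 0, 0, 0.0876]]]}}

```text
t: 19.5
eef_pos: [0.4875, 0.242, 0.1352]
ee_rot: [-3.141, -0.0, 3.014]
force: [-0.9, 0.1, 1.3]
width: 0.0878
```

>>> {"method": "jog_arm", "body": {"motion": [[[0, 0, 0, 0, 0, 0, 0.07], [0, 0, 0, 0, 0, 0, 0.055], [0, 0, 0, 0, 0, 0, 0.042], [0, 0, 0, 0, 0, 0, 0.034], [0, 0, 0, 0, 0, 0, 0.03], [0, 0, 0, 0, 0, 0, 0.027], [0, 0, 0, 0, 0, 0, 0.02], [0, 0, 0, 0, 0, 0, 0.02]]], "newtons": 30}}

```text
t: 20.3
eef_pos: [0.4875, 0.242, 0.1352]
ee_rot: [-3.141, -0.0, 3.014]
force: [0.6, -1.0, -0.1]
width: 0.0292
```

>>> {"method": "jog_arm", "body": {"motion": [[[0, 0, 0, 0, 0, 0, 0.02], [0, 0, 0, 0, 0, 0, 0.02], [0, 0, -0.003, 0, 0, 0, 0.02], [0, 0, -0.01, 0, 0, 0, 0.02], [0, 0, -0.01, 0, 0, 0, 0.02]]]}}

```text
t: 20.8
eef_pos: [0.488, 0.2424, 0.1462]
ee_rot: [3.141, 0.001, 3.015]
force: [0.0, 0.4, -2.7]
width: 0.0266
```

```bash
python3 go.py .4875,.2415,.29 .49,0,.26 .504,-.209,.26
```

```text
t 20.8 pos [0.488  0.2424 0.1462] rpy [3.1409e+00 8.0000e-04 3.0146e+00] F [ 0.03  0.36 -2.67] w 0.0266 q [ 0.82  0.24 -0.42  0.   -0.92 -2.52]
.4875,.2415,.29 -> [0.0002, -0.0008, -0.1438] [0.04, 0.04, 0.05]
.49,0,.26 -> [-0.0328, -0.2401, -0.1139] [0.04, 0.04, 0.05]
.504,-.209,.26 -> [-0.0732, -0.4456, -0.114] [0.04, 0.04, 0.05]
```

>>> {"method": "jog_arm", "body": {"motion": [[[0, 0, -0.015, 0, 0, 0, 0.02], [0, 0, -0.045, 0, 0, 0, 0.02], [0, 0, -0.08, 0, 0, 0, 0.02], [0, -0.01, -0.105, 0, 0, 0, 0.02], [-0.003, -0.035, -0.118, 0, 0, 0, 0.02], [-0.008, -0.07, -0.12, 0, 0, 0, 0.02], [-0.014, -0.11, -0.12, 0, 0, 0, 0.02], [-0.02, -0.15, -0.12, 0, 0, 0, 0.02]]]}}

```text
t: 21.6
eef_pos: [0.4883, 0.0898, 0.2664]
ee_rot: [3.14, 0.001, 3.015]
force: [1.7, -0.8, -2.5]
width: 0.0265
```

```bash
python3 go.py .504,-.209,.265
```

```text
t 21.6 pos [0.4883 0.0898 0.2664] rpy [3.1403e+00 1.1000e-03 3.0154e+00] F [ 1.75 -0.79 -2.5 ] w 0.0265 q [ 0.58  0.05 -0.34 -0.   -1.18 -2.28]
.504,-.209,.265 -> [-0.0532, -0.2945, 0.0011] [0.08, 0.06, 0.1]
```

>>> {"method": "jog_arm", "body": {"motion": [[[-0.007, -0.04, 0, 0, 0, 0, 0.02], [-0.015, -0.085, 0, 0, 0, 0, 0.02], [-0.023, -0.13, 0, 0, 0, 0, 0.02], [-0.031, -0.175, 0, 0, 0, 0, 0.02], [-0.039, -0.22, 0, 0, 0, 0, 0.02], [-0.046, -0.255, 0, 0, 0, 0, 0.02], [-0.051, -0.282, 0, 0, 0, 0, 0.02], [-0.053, -0.294, 0, 0, 0, 0, 0.02]]]}}

```text
t: 22.4
eef_pos: [0.5035, -0.2106, 0.2658]
ee_rot: [3.14, 0.001, 3.013]
force: [0.4, 0.1, -2.6]
width: 0.0263
```

>>> {"method": "jog_arm", "body": {"motion": [[[0, -0.002, 0, 0, 0, 0, 0.02], [0, -0.002, 0, 0, 0, 0, 0.02]]]}}

```text
t: 22.6
eef_pos: [0.503, -0.2125, 0.2656]
ee_rot: [3.14, 0.0, 3.012]
force: [0.4, 0.0, -2.7]
width: 0.0268
```

```bash
python3 go.py .504,-.209,.174
```

```text
t 22.6 pos [ 0.503  -0.2125  0.2656] rpy [3.1401e+00 2.0000e-04 3.0123e+00] F [ 0.37  0.03 -2.66] w 0.0268 q [-0.04  0.14 -0.25 -0.   -1.19 -1.66]
.504,-.209,.174 -> [-0.0005, 0.0035, 0.0916] [0.08, 0.01, -0.07]
```

>>> {"method": "jog_arm", "body": {"motion": [[[-0.001, 0.003, 0.01, 0, 0, 0, 0.02], [-0.001, 0.003, 0.03, 0, 0, 0, 0.02], [-0.001, 0.003, 0.055, 0, 0, 0, 0.02], [-0.001, 0.003, 0.075, 0, 0, 0, 0.02], [-0.001, 0.003, 0.087, 0, 0, 0, 0.02], [-0.001, 0.003, 0.091, 0, 0, 0, 0.02], [-0.001, 0.003, 0.091, 0, 0, 0, 0.02]]]}}

```text
t: 23.3
eef_pos: [0.5046, -0.209, 0.1745]
ee_rot: [3.14, -0.0, 3.013]
force: [0.3, 0.4, -2.6]
width: 0.0265
```

```bash
python3 go.py .504,-.209,.1652
```

```text
t 23.3 pos [ 0.5046 -0.209   0.1745] rpy [ 3.1403e+00 -3.0000e-04  3.0133e+00] F [ 0.35  0.4  -2.58] w 0.0265 q [-0.03  0.21 -0.38 -0.   -0.98 -1.66]
.504,-.209,.1652 -> [0.0006, -0.0, 0.0093] [0.07, -0.01, -0.02]
```

>>> {"method": "jog_arm", "body": {"motion": [[[0, 0, 0.002, 0, 0, 0, 0.02], [0, 0, 0.004, 0, 0, 0, 0.02], [0, 0, 0.006, 0, 0, 0, 0.02], [0, 0, 0.007, 0, 0, 0, 0.02], [0, 0, 0.008, 0, 0, 0, 0.02]]]}}

```text
t: 23.8
eef_pos: [0.5046, -0.2091, 0.1665]
ee_rot: [3.14, -0.0, 3.013]
force: [0.1, 0.5, -3.0]
width: 0.0264
```

>>> {"method": "jog_arm", "body": {"motion": [[[0, 0, 0.0005, 0, 0, 0, 0.02], [0, 0, 0.001, 0, 0, 0, 0.02], [0, 0, 0.001, 0, 0, 0, 0.02]]]}}

```text
t: 24.1
eef_pos: [0.5046, -0.2092, 0.1655]
ee_rot: [3.14, -0.0, 3.013]
force: [-0.5, -1.0, -2.7]
width: 0.0268
```

>>> {"method": "jog_arm", "body": {"motion": [[[0, 0, 0.0005, 0, 0, 0, 0.02], [0, 0, 0.001, 0, 0, 0, 0.02], [0, 0, 0.001, 0, 0, 0, 0.02]]]}}

```text
t: 24.4
eef_pos: [0.5049, -0.2092, 0.1651]
ee_rot: [3.141, 0.001, 3.013]
force: [-1.3, 1.1, 3.8]
width: 0.0263
```

>>> {"method": "jog_arm", "body": {"motion": [[[0, 0, 0, 0, 0, 0, 0.029], [0, 0, 0, 0, 0, 0, 0.034], [0, 0, 0, 0, 0, 0, 0.042], [0, 0, 0, 0, 0, 0, 0.055], [0, 0, 0, 0, 0, 0, 0.07], [0, 0, 0, 0, 0, 0, 0.07]]]}}

```text
t: 25.0
eef_pos: [0.5048, -0.2092, 0.165]
ee_rot: [3.141, 0.001, 3.013]
force: [0.4, 0.0, -0.3]
width: 0.0604
```

>>> {"method": "jog_arm", "body": {"motion": [[[0, 0, -0.01, 0, 0, 0, 0.07], [0, 0, -0.03, 0, 0, 0, 0.07], [0, 0, -0.06, 0, 0, 0, 0.07], [0, 0, -0.09, 0, 0, 0, 0.0876], [0, 0, -0.09, 0, 0, 0, 0.0876]]]}}

```text
t: 25.5
eef_pos: [0.5069, -0.21, 0.2604]
ee_rot: [3.141, 0.008, 3.014]
force: [-0.3, -0.1, 0.1]
width: 0.0806
```

```bash
python3 go.py .56,.1,.27 .5957,.130,.23
```

```text
t 25.5 pos [ 0.5069 -0.21    0.2604] rpy [3.1415 0.0085 3.014 ] F [-0.31 -0.1   0.13] w 0.0806 q [-0.04  0.14 -0.26  0.   -1.17 -1.66]
.56,.1,.27 -> [-0.0133, 0.3142, -0.0095] [0.01, 0.49, 0.02]
.5957,.130,.23 -> [-0.0445, 0.3485, 0.0308] [0.01, 0.49, 0.02]
```

>>> {"method": "jog_arm", "body": {"motion": [[[-0.005, 0.05, 0, 0, 0.5, 0, 0.0876], [-0.044, 0.348, 0, 0, 0.5, 0, 0.0876], [-0.044, 0.348, 0, 0, 0.5, 0, 0.0876], [-0.044, 0.348, 0, 0, 0.5, 0, 0.0876], [-0.044, 0.348, 0, 0, 0.5, 0, 0.0876], [-0.044, 0.348, 0, 0, 0.5, 0, 0.0876], [-0.044, 0.348, 0.015, 0, 0.5, 0, 0.0876], [-0.044, 0.348, 0.03, 0, 0.5, 0, 0.0876]]]}}

```text
t: 26.3
eef_pos: [0.5965, 0.1344, 0.2307]
ee_rot: [3.14, 0.001, 3.018]
force: [0.3, 0.0, -0.8]
width: 0.0875
```

```bash
python3 go.py .5957,.130,.2
```

```text
t 26.3 pos [0.5965 0.1344 0.2307] rpy [3.1403e+00 1.4000e-03 3.0180e+00] F [ 0.27  0.   -0.8 ] w 0.0875 q [ 0.54  0.27 -0.16 -0.   -1.14 -2.24]
.5957,.130,.2 -> [0.0003, -0.0045, 0.0307] [0.07, 0.08, 0.25]
```

>>> {"method": "jog_arm", "body": {"motion": [[[0, -0.004, 0.015, 0, 0, 0.2, 0.0876], [0, -0.004, 0.031, 0, 0, 0.2, 0.0876], [0, -0.004, 0.031, 0, 0, 0.2, 0.0876], [0, -0.004, 0.031, 0, 0, 0.2, 0.0876]]]}}

```text
t: 26.7
eef_pos: [0.5962, 0.1304, 0.2001]
ee_rot: [3.141, 0.001, 3.015]
force: [-0.3, 0.3, 0.5]
width: 0.0873
```

```bash
python3 - <<'E'
from h import *
s=arm.get_state()
for n in ['wrist','top']: cv2.imwrite(f'pics/{n}6.png',optics.grab_frame(n)[:,:,::-1])
im=cv2.imread('pics/wrist6.png');t=cv2.imread('pics/top6.png')
print(s['eef_pos'],'exp blue',proj('top',np.array([.504,-.209,.183])))
for px in [(255,208),(258,212)]:print(px,wplane(px,s,.122))
cv2.imwrite('pics/z6.png',np.hstack([cv2.resize(t[125:245,325:445],None,fx=10/3,fy=10/3,interpolation=0),cv2.resize(im[120:280,180:340],(400,400))]))
E
```

```text
[0.59615427 0.13038398 0.20010566] exp blue [376.65592514 216.16972542]
(255, 208) [0.59736319 0.12844265 0.122     ]
(258, 212) [0.60084743 0.13031457 0.122     ]
```

View pics/z6.png

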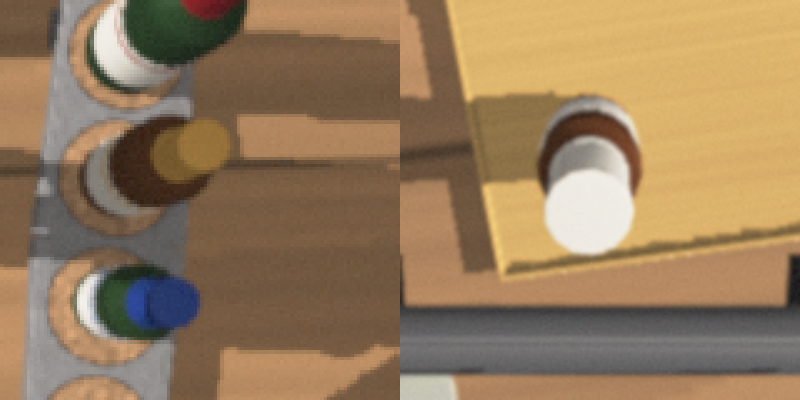

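Blue is within about 2 mm of spot 3's centre. White's disc at about (255.6,204.8) in the wrist view gives (0.595, 0.129).

```bash
python3 go.py .595,.129,.105
```

```text
t 26.8 pos [0.5966 0.1305 0.2009] rpy [3.1397e+00 2.8000e-03 3.0144e+00] F [-0.17 -0.05  0.47] w 0.0877 q [ 0.53  0.29 -0.21  0.   -1.08 -2.23]
.595,.129,.105 -> [0.0017, -0.0019, 0.0959] [0.11, 0.16, 0.05]
```

>>> {"method": "jog_arm", "body": {"motion": [[[0.001, -0.002, 0.02, 0.1, 0.1, 0, 0.0876], [0.001, -0.002, 0.045, 0.1, 0.1, 0, 0.0876], [0.001, -0.002, 0.07, 0.1, 0.1, 0, 0.0876], [0.001, -0.002, 0.088, 0.1, 0.1, 0, 0.0876], [0.001, -0.002, 0.096, 0.1, 0.1, 0, 0.0876], [0.001, -0.002, 0.096, 0.1, 0.1, 0, 0.0876]]]}}

```text
t: 27.4
eef_pos: [0.5956, 0.1286, 0.1047]
ee_rot: [-3.141, 0.0, 3.014]
force: [-1.2, 0.4, -0.0]
width: 0.0875
```

>>> {"method": "jog_arm", "body": {"motion": [[[0, 0, 0, 0, 0, 0, 0.07], [0, 0, 0, 0, 0, 0, 0.055], [0, 0, 0, 0, 0, 0, 0.042], [0, 0, 0, 0, 0, 0, 0.034], [0, 0, 0, 0, 0, 0, 0.03], [0, 0, 0, 0, 0, 0, 0.027], [0, 0, 0, 0, 0, 0, 0.02], [0, 0, 0, 0, 0, 0, 0.02]]], "newtons": 25}}

```text
t: 28.2
eef_pos: [0.5956, 0.1286, 0.1047]
ee_rot: [-3.141, 0.0, 3.014]
force: [-0.0, 0.6, -0.7]
width: 0.0291
```

>>> {"method": "jog_arm", "body": {"motion": [[[0, 0, 0, 0, 0, 0, 0.02], [0, 0, 0, 0, 0, 0, 0.02], [0, 0, -0.003, 0, 0, 0, 0.02], [0, 0, -0.01, 0, 0, 0, 0.02], [0, 0, -0.01, 0, 0, 0, 0.02]]]}}

```text
t: 28.7
eef_pos: [0.5962, 0.1288, 0.1158]
ee_rot: [3.141, 0.002, 3.014]
force: [0.2, 0.5, -2.4]
width: 0.0268
```

```bash
python3 go.py .5,0,.23 .423,-.1987,.23
```

```text
t 28.7 pos [0.5962 0.1288 0.1158] rpy [3.1412e+00 1.8000e-03 3.0144e+00] F [ 0.23  0.53 -2.39] w 0.0268 q [ 0.53  0.37 -0.31  0.   -0.9  -2.23]
.5,0,.23 -> [0.0788, -0.14, -0.1144] [0.02, 0.1, 0.05]
.423,-.1987,.23 -> [0.13, -0.3468, -0.1145] [0.02, 0.1, 0.05]
```

>>> {"method": "jog_arm", "body": {"motion": [[[0, 0, -0.015, 0, 0, 0, 0.02], [0, 0, -0.045, 0, 0, 0, 0.02], [0, 0, -0.08, 0, 0, 0, 0.02], [0.005, -0.01, -0.105, 0, 0, 0, 0.02], [0.02, -0.035, -0.115, 0, 0, 0, 0.02], [0.04, -0.07, -0.115, 0, 0, 0, 0.02], [0.06, -0.105, -0.115, 0, 0, 0, 0.02], [0.078, -0.14, -0.115, 0, 0, 0, 0.02]]]}}

```text
t: 29.5
eef_pos: [0.4995, -0.0011, 0.2309]
ee_rot: [3.141, 0.002, 3.015]
force: [1.2, -0.5, -0.7]
width: 0.0271
```

```bash
python3 go.py .423,-.1987,.23
```

```text
t 29.5 pos [ 0.4995 -0.0011  0.2309] rpy [3.1408e+00 2.2000e-03 3.0148e+00] F [ 1.16 -0.53 -0.72] w 0.0271 q [ 0.39  0.08 -0.39  0.   -1.09 -2.09]
.423,-.1987,.23 -> [0.0509, -0.2057, 0.0006] [0.05, 0.12, 0.07]
```

>>> {"method": "jog_arm", "body": {"motion": [[[0.008, -0.035, 0, 0, 0, 0, 0.02], [0.018, -0.075, 0, 0, 0, 0, 0.02], [0.028, -0.115, 0, 0, 0, 0, 0.02], [0.038, -0.155, 0, 0, 0, 0, 0.02], [0.046, -0.185, 0, 0, 0, 0, 0.02], [0.051, -0.204, 0, 0, 0, 0, 0.02], [0.051, -0.206, 0, 0, 0, 0, 0.02], [0.051, -0.206, 0, 0, 0, 0, 0.02]]]}}

```text
t: 30.3
eef_pos: [0.4227, -0.1994, 0.2308]
ee_rot: [3.141, 0.003, 3.013]
force: [0.8, -0.0, -1.9]
width: 0.0268
```

```bash
python3 go.py .423,-.1987,.144
```

```text
t 30.3 pos [ 0.4227 -0.1994  0.2308] rpy [3.1406e+00 2.6000e-03 3.0134e+00] F [ 0.76 -0.05 -1.9 ] w 0.0268 q [-0.02  0.02 -0.46 -0.   -1.09 -1.68]
.423,-.1987,.144 -> [0.0, 0.0006, 0.0868] [0.05, 0.15, -0.01]
```

>>> {"method": "jog_arm", "body": {"motion": [[[0, 0, 0.01, 0, 0.1, 0, 0.02], [0, 0, 0.03, 0, 0.1, 0, 0.02], [0, 0, 0.055, 0, 0.1, 0, 0.02], [0, 0, 0.073, 0, 0.1, 0, 0.02], [0, 0, 0.083, 0, 0.1, 0, 0.02], [0, 0, 0.087, 0, 0.1, 0, 0.02], [0, 0, 0.087, 0, 0.1, 0, 0.02]]]}}

```text
t: 31.0
eef_pos: [0.4231, -0.199, 0.1435]
ee_rot: [3.141, 0.0, 3.014]
force: [0.6, 0.4, -0.9]
width: 0.0265
```

```bash
python3 go.py .423,-.1987,.1347
```

```text
t 31.0 pos [ 0.4231 -0.199   0.1435] rpy [3.1408e+00 2.0000e-04 3.0141e+00] F [ 0.56  0.43 -0.85] w 0.0265 q [-0.02  0.12 -0.58 -0.   -0.88 -1.68]
.423,-.1987,.1347 -> [0.0002, 0.0003, 0.0088] [0.04, 0.01, 0.03]
```

>>> {"method": "jog_arm", "body": {"motion": [[[0, 0, 0.002, 0, 0, 0, 0.02], [0, 0, 0.004, 0, 0, 0, 0.02], [0, 0, 0.006, 0, 0, 0, 0.02], [0, 0, 0.007, 0, 0, 0, 0.02], [0, 0, 0.0075, 0, 0, 0, 0.02]]]}}

```text
t: 31.5
eef_pos: [0.4231, -0.1991, 0.136]
ee_rot: [3.141, 0.0, 3.014]
force: [-0.5, -0.4, -0.8]
width: 0.0266
```

>>> {"method": "jog_arm", "body": {"motion": [[[0, 0, 0.0005, 0, 0, 0, 0.02], [0, 0, 0.001, 0, 0, 0, 0.02], [0, 0, 0.001, 0, 0, 0, 0.02]]]}}

```text
t: 31.8
eef_pos: [0.4231, -0.1991, 0.135]
ee_rot: [3.141, 0.0, 3.014]
force: [0.2, 0.3, -1.1]
width: 0.0267
```

>>> {"method": "jog_arm", "body": {"motion": [[[0, 0, 0.0005, 0, 0, 0, 0.02], [0, 0, 0.001, 0, 0, 0, 0.02], [0, 0, 0.001, 0, 0, 0, 0.02]]]}}

```text
t: 32.1
eef_pos: [0.4234, -0.1992, 0.1346]
ee_rot: [3.141, 0.001, 3.014]
force: [-2.1, 0.6, 3.5]
width: 0.0264
```

Contact. Release and retreat, then clear the arm from the view.

>>> {"method": "jog_arm", "body": {"motion": [[[0, 0, 0, 0, 0, 0, 0.029], [0, 0, 0, 0, 0, 0, 0.034], [0, 0, 0, 0, 0, 0, 0.042], [0, 0, 0, 0, 0, 0, 0.055], [0, 0, 0, 0, 0, 0, 0.07], [0, 0, 0, 0, 0, 0, 0.07]]]}}

```text
t: 32.7
eef_pos: [0.4233, -0.1992, 0.1345]
ee_rot: [3.141, 0.001, 3.014]
force: [0.3, 0.3, 0.2]
width: 0.0605
```

>>> {"method": "jog_arm", "body": {"motion": [[[0, 0, -0.01, 0, 0, 0, 0.07], [0, 0, -0.03, 0, 0, 0, 0.07], [0, 0, -0.06, 0, 0, 0, 0.07], [0, 0, -0.1, 0, 0, 0, 0.07], [0, 0.04, -0.12, 0, 0, 0, 0.07], [0, 0.09, -0.12, 0, 0, 0, 0.07], [-0.03, 0.14, -0.12, 0, 0, 0, 0.07], [-0.03, 0.19, -0.12, 0, 0, 0, 0.07]]]}}

```text
t: 33.5
eef_pos: [0.4773, -0.0202, 0.2561]
ee_rot: [3.141, 0.003, 3.014]
force: [1.1, -0.6, -0.2]
width: 0.0703
```

>>> {"method": "jog_arm", "body": {"motion": [[[-0.03, 0.05, 0, 0, 0, 0, 0.07], [-0.05, 0.1, 0, 0, 0, 0, 0.07], [-0.06, 0.15, 0, 0, 0, 0, 0.07], [-0.06, 0.18, 0, 0, 0, 0, 0.07], [-0.06, 0.18, 0, 0, 0, 0, 0.07]]]}}

```text
t: 34.0
eef_pos: [0.5609, 0.1551, 0.2564]
ee_rot: [3.141, 0.003, 3.017]
force: [-0.4, -1.1, -0.6]
width: 0.07
```

```bash
python3 go.py; python3 - <<'E'
from h import *
for n in ['scene','top']: cv2.imwrite(f'pics/{n}7.png',optics.grab_frame(n)[:,:,::-1])
t=cv2.imread('pics/top7.png');s=cv2.imread('pics/scene7.png')
v=cv2.resize(t[90:290,320:430],None,fx=3,fy=3,interpolation=0)
for p in [(.667,-.23,.243),(.5855,-.2195,.213),(.504,-.209,.183),(.4225,-.1987,.153)]:
    u=proj('top',np.array(p));print(u.round(1)); cv2.drawMarker(v,tuple(int(a) for a in (u-[320,90]+.5)*3),(0,255,0),0,8)
cv2.imwrite('pics/z7.png',np.hstack([v,cv2.resize(s[80:280,100:270],None,fx=2.7,fy=3,interpolation=0)[:600]]))
E
```

```text
t 34.0 pos [0.5609 0.1551 0.2564] rpy [3.1406 0.0034 3.0173] F [-0.42 -1.13 -0.61] w 0.07 q [ 0.61  0.2  -0.19  0.   -1.18 -2.3 ]
[395.6 115.3]
[385.8 167.6]
[376.7 216.2]
[368.3 261.5]
```

View pics/z7.png

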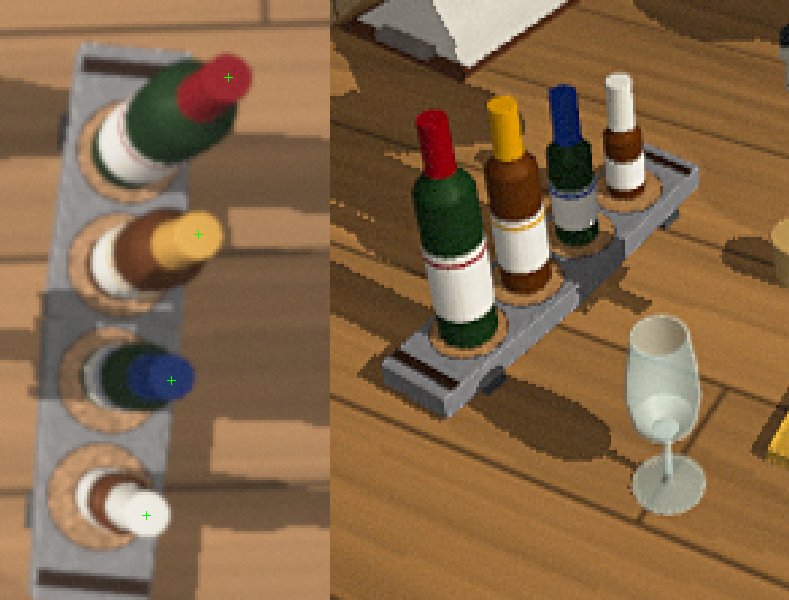

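View pics/top7.png

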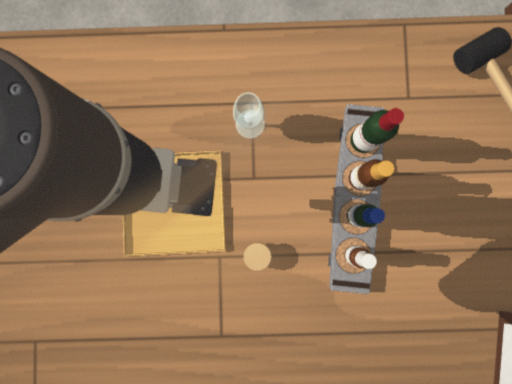

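All four stand on their corks. The cap discs fall on the predicted points within about 1 px, and the glass (249,115) and bung (257,257) haven't moved. Handing in.

```bash
python3 -c "
from station import arm
print(arm.job_done())"
```

```text
the job is handed in; nothing more can be done
None
```

All four bottles now stand upright and released on their own cork spots: red at the back, then gold, blue and white at the front. I loaded them in that order and handed in at about 34 s of the 128 s allowed. The hand-in gave no verdict.

- **Placing:** each bottle was gripped by the neck and lowered in steps of about 1 mm or less. Contact came within 0.5 mm of the height measured from the red bottle, and the push at contact stayed below 4 N.
- **Final position check:** in the top view every cap lies within about 1–2 px (roughly 1–3 mm) of where it should be over its spot. In the scene view all four are upright.
- **Glass and bung:** both are at the same pixels as at the start.
- **Disagreements, none of which affected the result:**
    - The cork height came out at 0.031 m from two views, against the stated 0.033 m.
    - The first scene-view mask for white was contaminated, and so were some wrist-view masks, by cap sides, shadows or look-alike colours. I re-measured gold, blue and white before gripping them. For red I kept the two-camera value, which the wrist view matched in y.

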